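Hang the cup holder on the slat board and nest the spacer cup in it

TASK

Hang the loose aluminium ring holder in the upper groove of the slat board, about midway between the two fixed hooks, by tilting its tongue into the groove and swinging it down until its back lies flat against the board; let go of it there. Then lower the tapered white cup upright into its ring so that it sits fully home and let go, without dropping it. Leave the vase, the dish, the tile and the glass bead where they are.

Things in the scene. Friction and masses are not known exactly. Their poses are not given: they have to be found in the camera images.
- groove_mid (a point): On the board's face, on the lower lip (floor) of the UPPER groove, midway between two fixed hooks, 125 mm above table. x goes level into the board, y along the groove, z up. Groove mouth: z 0 to 22 mm, board's full width; front lips 6 thick above and below; behind them a cavity from x 6 to 30, z -12 to 42. The lower groove, 88 lower, is not for this.
- board_top (a point): Middle of the top edge of the board's face (same axes as groove_mid). Fixed upright plywood board, 300 wide, 187 high, 40 thick, on a 16 high base plank reaching 45 in front of the face. Thin fixed hooks at y = -100 and +100, 60 long, level with the upper groove; on the +y one hangs a fixed spatula, 40 wide, 35 in front of the face, down to 25 above table.
- holder_mid (a point): Ring holder: loose grey aluminium, 0.11-0.22 kg, standing level on its underside, 68 high. Point on the ring's axis, 34 above the underside. x towards its tongue, y sideways, z up. Ring: height 0 to 18, bore radius 24.5 at top, 22 below, outer 29. Hung home, neck on the groove's floor, pad on the face, it is level and this point is at x -51, z -8 from groove_mid, axes parallel.
- neck_corner (a point): Same axes as holder_mid, at x +48, z +8 from it: on the rear face of the holder's upright back plate (54 wide, 6 thick, height 0 to 46), under the neck. From here a level neck 4 thick runs back to x +15; at its end an upright tongue 4 thick (x +11 to +15) rises to z +26; both 54 wide. Low on the plate's rear, height 0 to 8, a rubber pad stands 3 proud.
- tongue_tip (a point): Middle of the top rear edge of the tongue (x +63, z +34 from holder_mid, same axes). Tongue plus neck are 26 high and cannot enter the 22 mouth level. Raise the fin end about 40 degrees, tip first; put neck_corner at x,z from groove_mid (mm): -36,20; -30,2; -19,6.5; -13,13, still tilted, then level it gradually: -10,12 at 34 deg; -8,9 at 22; -6,6.5 at 14; -3,0.5 at 0.
- fin_mid (a point): Same axes as holder_mid, at x -52, z -17 from it: middle of the holder's upright grip fin on the side away from the tongue: 10 thick along y, from x -32 to -70 of the ring's axis, height 0 to 34 above the underside. Best gripped across y, about 25 up, fingers upright or leaning up to 20 degrees, tips towards the tongue.
- cup_mid (a point): Cup: loose, white ceramic, empty, open top, 0.10-0.19 kg, upright, round, 80 high. Point on its axis, 40 above its foot; z up. Outer radius 19 at the foot growing to 26 at height 52, then a straight band, radius 28, height 52 to 80: grip it there, fingers in line with the groove when lowering it. Nested, its foot is 21 below the holder's underside, this point 15 below holder_mid.
- vase_mid (a point): Bystander: green glass vase, 175 mm high, radius up to 31, narrow neck. Point on its axis, half-way up.
- dish_mid (a point): Bystander: white ceramic dish, radius 45 mm, 24 high. Point on its axis, half-way up.
- tile_mid (a point): Bystander: kaki brown tile, 90 x 90 x 10 mm, flat on the table. Its centre.
- bead_mid (a point): Bystander: clear glass paperweight bead, radius 26 mm, 32 high, standing on the tile. Point on its axis, half-way up.
Things that resemble listed ones, but are neither listed nor needed, are in the scene too. What is shaped like the part that bears holder_mid but pink is not meant.

How it is judged:
By the outcome, as a careful person would: the job done as asked, in the order asked, and still so for the second after the job is handed in, with the robot touching nothing.
It also fails if it takes over 72 s, if anything falls off the work surface, if the arm or the gripper's body presses on something with over 40 N, if the wrist force passes 120 N, or if a joint passes its speed limit or range.

ROBOT

A 7-joint arm with a two-finger parallel gripper is mounted at the origin on the work surface. World frame = base frame: x ahead of the robot, y to its left, z up, the work surface at z = 0. Lengths are in m, angles in rad, forces in N, time in s.
With the tool pointing down it reaches from about 0.4 to 0.85 m from the base axis. Payload 10.4 kg.
Tool frame: the origin (TCP) lies on the mounting face of the last link; the fingertips stand 173 mm ahead of it and the grasp point (between the pads) lies 155 mm ahead of it (manip.tip_extent is the distance from the TCP to the fingertips, in m); z points along the fingers, y is the line along which they close (so a half turn about z gives the same grasp; the last joint's range is limited). The gripper opens to 85 mm and grips with 20 to 120 N. Pads are 22 mm wide; open, the fingers measure 114 mm over their backs; the gripper's body (76 mm by 85 mm) begins 54 mm behind the grasp point. The pads swing forward as they close: fully open they stand 13 mm farther back than shut.
Start: joints at [1.283, 0.332, -0.065, 1.46, 0.022, 1.35, -0.088], TCP at [0.164, -0.603, 0.405] pointing down, gripper open.
Joint ranges: [-2.6, 2.6], [-0.5, 2.12], [-1.47, 1.34], [0.16, 2.42], [-1.27, 4.41], [0.06, 2.06], [-2.6, 2.6]. Speed limits (rad/s): [2.22, 2.22, 2.79, 2.79, 3.14, 3.14, 3.14].

INTERFACE

Orientations are given as a unit quaternion [x, y, z, w].
In Python, from workcell import manip gives the robot as it stands.
- The arm moves only by the tool move_arm, never from a script. Its argument "plan" is one flat list of numbers, 7 for each row, row after row: the turn, a rotation vector about the tool's x, y, z in rad, then the shift along the tool's x, y, z in m, then the finger opening in m, from 0 to 0.0854. In form: [ax, ay, az, dx, dy, dz, gripper, ax, ay, az, dx, dy, dz, gripper, ...]. A call has 1 to 12 rows; each row is the pose to reach, as a shift and turn from the pose commanded when the call began, along the tool's axes at that moment; what a row does not reach only later rows make up. A row lasts 1/8 s, in which the tool goes at most 62.5 mm and 10.7 degrees, less where a joint would pass 70% of its speed; a pose out of reach is approached as far as the arm can. A call with a gripper value outside its range is refused whole. The fingers move at their own pace and stop on an object; "squeeze" is the grip in N (left out, the last holds). Time passes only in rows, so rows that repeat a pose let the fingers close. It gives the time, the measured TCP pose, the force, the opening and the grip force at its end, in the units of the state.
- manip.get_obs(): the state, without advancing time (a new reading comes with each control period).
- manip.camera(name): name is "scene" or "top" or "wrist"; returns a dict with "color" (420x560x3 uint8, red, green, blue), "fx", "fy", "cx", "cy" (pixels), "dist" ([k1, k2, p1, p2, k3] as OpenCV has them; the pictures are not rectified), "cam_to_world" (4x4, takes a point from camera to world coordinates); the wrist camera has in their place "mount" (4x4, takes a point from camera to tool coordinates, whose origin is the TCP and whose axes are the flange's). Camera axes: x right, y down, z forward; pixel columns grow to the right and rows downward; lengths in m; the calibration is good to about 2 mm. A picture is of the moment at which its call begins: read the wrist's pose just before it. There is no depth.
- manip.hand_in(): hands the job in; it is judged then, once.
Trained networks look in a picture, given as the dict that the camera call returned (one of the last four; its "shot" number tells which), for a name from the list of things; names that differ only in an ending like _2 or _b are one class to them, and where a whole thing is asked for, a point or a joint stands for the part that bears it (a point fixed in the world has none). Each returns a list of dicts, best first, with "conf" (0 to 1); they miss things now and then, are a little off and sometimes report something else, mostly with a low value. They report only what shows in the picture. A call takes as long as a camera call. They do not tell look-alikes from the thing itself.
- manip.look_for(picture, label): "position" ([x, y, z] in m, in the coordinates of the camera as it stood for that picture, good to about 4 mm: the middle of the surface that is visible of it).
- manip.silhouettes(picture, label): "pixels" (420x560 bool, what is visible of it).
- manip.tip_of(picture, label): "position" ([x, y, z] in m, in the coordinates of the camera as it stood for that picture, good to about 4 mm: a listed point, or the origin of a listed thing).
The state is a dict: "clock": time; "joint_pos": joint angles; "joint_velocities": joint speeds; "tau": joint torques, N m; "position": TCP position; "ee_rot": TCP orientation; "ft_force": force on the tool from outside, world axes, zero at the start; "torque": the same for the moment, N m; "grip_width": opening from 0.0 (shut) to 1.0 (fully open); "grasp_force": force on a finger pad.
Only numpy, scipy, OpenCV 4.12 (cv2) and the standard library are available. Lean on these libraries where they do the work, as an engineer would, in place of code of your own. Each camera call takes 0.05 s, during which the arm holds its last target. There are 200 camera calls.

## Working session

There is one attempt and no reset: what is moved stays moved. The work goes in short steps, Python scripts to look and compute and a tool call to move; the robot and the scene stay as the last step left them, time stands still between calls to the robot, and variables do not carry over. Pictures are saved under pics/ and viewed, at most 10 in all, crops included, and the job is handed in when it is done.

Besides the shell and the picture viewer there is one more tool, called after "Call:" as name(argument=value, ...) on one line, values as JSON. move_arm: Moves the arm, as the interface text tells. Its arguments: {"type":"object","properties":{"plan":{"type":"array","items":{"type":"number"}},"squeeze":{"type":"number"}},"required":["plan"]}

```bash
mkdir -p pics; cat > h.py <<'E'
import numpy as np, cv2
from workcell import manip
from scipy.spatial.transform import Rotation as R
def T_tool(o):
    T=np.eye(4);T[:3,:3]=R.from_quat(o["ee_rot"]).as_matrix();T[:3,3]=o["position"];return T
def shot(n):
    o=manip.get_obs();p=manip.camera(n)
    M=p["cam_to_world"] if n!="wrist" else T_tool(o)@np.array(p["mount"])
    return p,np.array(M)
def save(p,f): cv2.imwrite(f,p["color"][:,:,::-1])
def px(p,M,P):
    c=np.linalg.inv(M);rv=cv2.Rodrigues(c[:3,:3])[0]
    K=np.array([[p["fx"],0,p["cx"]],[0,p["fy"],p["cy"]],[0,0,1.]])
    return cv2.projectPoints(np.array(P,float).reshape(-1,3),rv,c[:3,3],K,np.array(p["dist"],float))[0].reshape(-1,2)
def w(M,x): return (M@np.r_[x,1])[:3]
E
python3 - <<'E'
from h import *
np.set_printoptions(precision=4,suppress=True)
o=manip.get_obs();print(o["position"],o["ee_rot"],o["clock"],o["ft_force"])
for n in("scene","top"):
    p,M=shot(n);save(p,f"pics/{n}0.png");print(n,M[:3,3])
    for l in "groove_mid board_top holder_mid neck_corner tongue_tip fin_mid cup_mid vase_mid dish_mid tile_mid bead_mid".split():
        for d in manip.tip_of(p,l)[:3]:
            W=w(M,d["position"]);print(l,round(d["conf"],2),W,px(p,M,W)[0].round())
E
```

```text
[ 0.1635 -0.6031  0.4039] [ 0.9912  0.1321 -0.0002 -0.0007] 0.0 [-0.0995 -0.6445  0.2575]
scene [0.9092 0.4394 0.8314]
groove_mid 0.84 [ 0.6041 -0.2037  0.128 ] [151. 163.]
groove_mid 0.3 [0.5063 0.1196 0.0144] [277. 228.]
board_top 0.72 [ 0.609  -0.2045  0.1908] [142. 147.]
board_top 0.18 [ 0.4329 -0.0989  0.03  ] [231. 167.]
holder_mid 0.75 [0.4015 0.4547 0.0339] [417. 267.]
holder_mid 0.62 [0.2917 0.2004 0.0353] [350. 186.]
holder_mid 0.55 [0.4419 0.2768 0.0372] [344. 239.]
neck_corner 0.92 [0.4564 0.2353 0.0402] [327. 233.]
neck_corner 0.9 [0.4422 0.4735 0.0472] [418. 282.]
neck_corner 0.64 [ 0.6081 -0.207   0.1902] [142. 146.]
tongue_tip 0.91 [0.4596 0.2228 0.0675] [323. 225.]
tongue_tip 0.72 [0.4519 0.4871 0.0744] [426. 284.]
tongue_tip 0.55 [0.3313 0.1497 0.0719] [327. 177.]
fin_mid 0.85 [0.2632 0.2399 0.0203] [367. 190.]
fin_mid 0.85 [0.3498 0.4216 0.0172] [412. 248.]
fin_mid 0.72 [0.4316 0.3308 0.0192] [364. 251.]
cup_mid 0.84 [0.6587 0.1254 0.0432] [238. 267.]
vase_mid 0.95 [0.6157 0.2964 0.0864] [311. 288.]
vase_mid 0.75 [0.6598 0.1225 0.0474] [236. 266.]
dish_mid 0.84 [0.
[... 519 characters left out ...]
7.]
neck_corner 0.69 [0.3242 0.1612 0.0407] [259. 299.]
neck_corner 0.67 [0.4575 0.2318 0.0427] [229. 240.]
tongue_tip 0.89 [0.4511 0.4845 0.0669] [117. 240.]
tongue_tip 0.86 [0.3287 0.1509 0.0654] [263. 297.]
tongue_tip 0.63 [0.462  0.2244 0.0664] [232. 237.]
fin_mid 0.9 [0.4282 0.335  0.0155] [187. 252.]
fin_mid 0.78 [0.258  0.2415 0.0161] [224. 327.]
fin_mid 0.68 [0.351  0.4206 0.0137] [149. 285.]
cup_mid 0.56 [0.6556 0.1229 0.0392] [278. 158.]
vase_mid 0.76 [0.6163 0.2923 0.0882] [203. 168.]
dish_mid 0.59 [0.5081 0.1154 0.0116] [280. 220.]
tile_mid 0.77 [ 0.4188 -0.1014  0.0054] [370. 259.]
bead_mid 0.7 [ 0.4342 -0.1012  0.0256] [372. 252.]
bead_mid 0.6 [0.4419 0.2792 0.0336] [209. 246.]
```

```bash
python3 - <<'E'
import cv2
a=cv2.imread("pics/scene0.png");b=cv2.imread("pics/top0.png")
cv2.imwrite("pics/a1.png",cv2.resize(a,(798,598)))
c=cv2.resize(b[190:350,80:290],None,fx=3.7,fy=3.7,interpolation=cv2.INTER_CUBIC)
cv2.imwrite("pics/crop1.png",c)
E
```

```text
(no output)
```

View pics/a1.png

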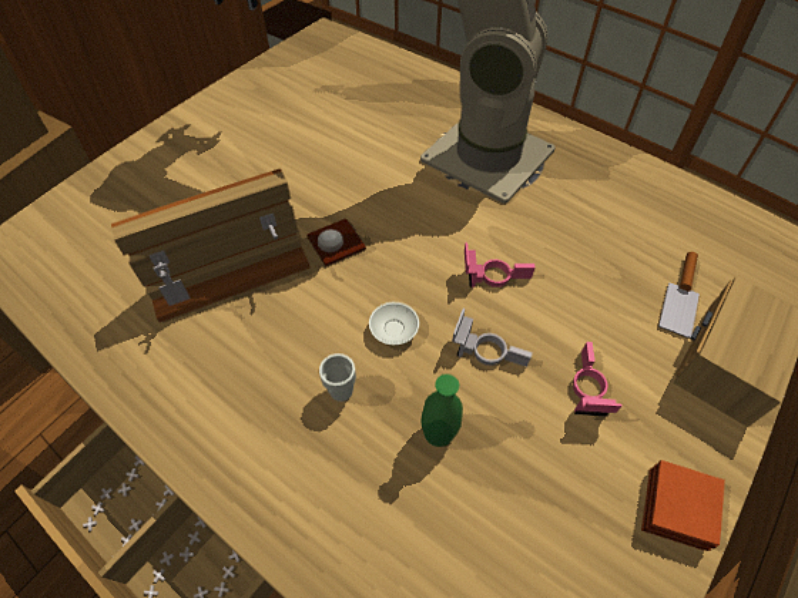

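View pics/crop1.png

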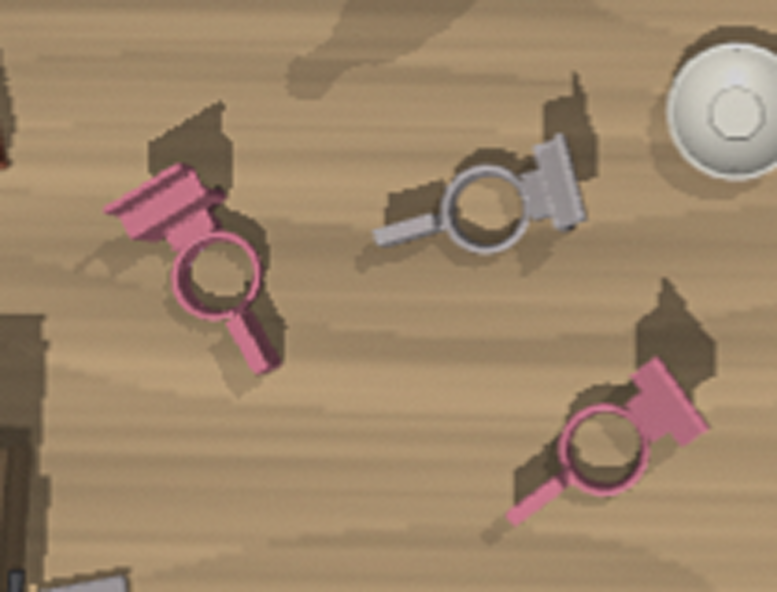

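Three holder-shaped things show: pink at scene px (417,267), pink at (350,186), and grey at (344,239), which is top px (208,246). The crop confirms the grey one is the aluminium holder that is meant. Next I need the board's yaw.

```bash
python3 - <<'E'
from h import *
np.set_printoptions(precision=4,suppress=True)
p,M=shot("top");a=p["color"][:,:,::-1].copy()
g=cv2.cvtColor(a,cv2.COLOR_BGR2GRAY)
def up(c): return cv2.resize(c,None,fx=4.4,fy=4.4,interpolation=cv2.INTER_CUBIC)
cv2.imwrite("pics/b1.png",up(a[100:235,350:530]))
for l in("holder_mid","cup_mid"):
    for d in manip.silhouettes(p,l)[:3]:
        ys,xs=np.nonzero(d["pixels"]);print(l,d["conf"],xs.mean(),ys.mean())
E
```

```text
holder_mid 0.96 132.92410714285714 257.3950892857143
holder_mid 0.87 249.16788321167883 306.54014598540147
holder_mid 0.68 215.86942675159236 244.14331210191082
cup_mid 0.59 277.57088122605364 153.93295019157088
```

View pics/b1.png

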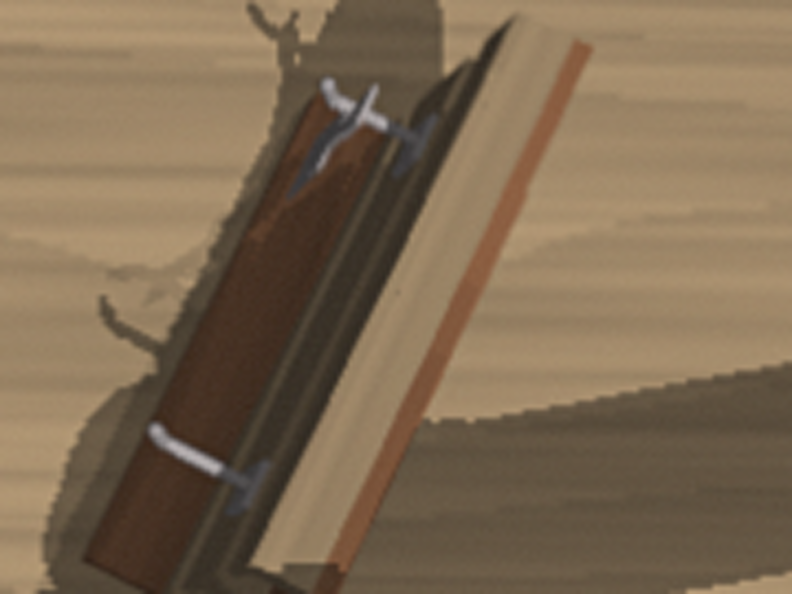

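The crop shows the board's top front edge running from top px (467.5,103) to (406.4,229). The spatula hook is at the upper (+y) end, around px (432,123).

```bash
cat >> h.py <<'E'
def ray(p,M,uv,z):
    K=np.array([[p["fx"],0,p["cx"]],[0,p["fy"],p["cy"]],[0,0,1.]])
    q=cv2.undistortPoints(np.array(uv,float).reshape(-1,1,2),K,np.array(p["dist"],float)).reshape(-1,2)
    d=np.c_[q,np.ones(len(q))]@M[:3,:3].T;c=M[:3,3]
    return c+d*((z-c[2])/d[:,2])[:,None]
E
python3 - <<'E'
from h import *
np.set_printoptions(precision=4,suppress=True)
p,M=shot("top")
def f(c): return [(350+(x)/4.4,100+y/4.4) for x,y in c]
t=ray(p,M,f([(517,13),(248,568)]),.187);b=ray(p,M,f([(592,45),(325,594)]),.187);q=ray(p,M,f([(322,80),(83,560)]),.016)
for n,e in(("top",t),("back",b),("plank",q)):
    d=e[0]-e[1];print(n,e,np.linalg.norm(d),e.mean(0),np.degrees(np.arctan2(d[1],d[0])))
p,M=shot("scene")
print(px(p,M,np.r_[t,q]))
def up(c): return cv2.resize(c,None,fx=4.4,fy=4.4,interpolation=cv2.INTER_CUBIC)
# overlay with yaw
x=np.radians(float(-116));X=np.array([np.cos(x),np.sin(x),0]);Y=np.array([-X[1],X[0],0])
print(manip.get_obs()["clock"])
E
```

```text
top [[ 0.7399 -0.2748  0.187 ]
 [ 0.4725 -0.1374  0.187 ]] 0.30056430255025096 [ 0.6062 -0.2061  0.187 ] -27.194481586363533
back [[ 0.7244 -0.3099  0.187 ]
 [ 0.4611 -0.1721  0.187 ]] 0.29716546235991964 [ 0.5928 -0.241   0.187 ] -27.61252270257208
plank [[ 0.7678 -0.2378  0.016 ]
 [ 0.4935 -0.0974  0.016 ]] 0.3082045524551116 [ 0.6307 -0.1676  0.016 ] -27.11132747404704
[[ 80.8235 167.64  ]
 [202.2868 127.2758]
 [107.3543 223.7645]
 [217.4258 183.8379]]
1.45
```

```bash
cat >> h.py <<'E'
def Rz(d): return R.from_euler("z",d,degrees=True).as_matrix()
def Ry(d): return R.from_euler("y",d,degrees=True).as_matrix()
FLIP=np.diag([-1,1,-1.])   # tool axes in holder frame, upright: x=-hx, y=hy, z=-hz
def grip(P,yaw,lean,tilt=0,back=0,depth=.155):
    "TCP pose (R,p) for grasp point P; holder frame yaw, tilt about its y, tool lean"
    A=Rz(yaw)@Ry(tilt)@FLIP@Ry(-lean)
    return A,np.array(P)-A[:,2]*(depth+back)
def rows(targets,o=None):
    o=o or manip.get_obs();T=T_tool(o)
    for A,q in targets:
        r=R.from_matrix(T[:3,:3].T@A).as_rotvec();s=T[:3,:3].T@(q-T[:3,3])
        print(", ".join(f"{v:.4f}" for v in np.r_[r,s]))
BY=-117.2;G=np.array([.6056,-.2060,.125])
BR=Rz(BY)
E
python3 - <<'E'
from h import *
h=np.array([.4425,.279,.034]);yaw=-74
F=h+Rz(yaw)@[-.052,0,-.009]
t=grip(F,yaw,18,back=.10);print(F,t[1])
A0=T_tool(manip.get_obs())[:3,:3]
rows([(A0,np.array([.30,-.45,.45])),(A0,np.array([.47,-.1,.45])),t])
E
```

```text
[0.42816686 0.32898561 0.025     ] [0.40644682 0.40473239 0.26751941]
0.0000, 0.0000, 0.0000, 0.1718, -0.1122, -0.0453
0.0000, 0.0000, 0.0000, 0.4274, -0.4055, -0.0453
-0.2487, -0.2451, -1.5711, 0.4982, -0.9093, 0.1371
```

Call:
move_arm(plan=[0,0,0,0.17,-0.11,-0.045,0.085,0,0,0,0.17,-0.11,-0.045,0.085,0,0,0,0.17,-0.11,-0.045,0.085,0,0,-1.5,0.43,-0.405,-0.045,0.085,0,0,-1.5,0.43,-0.405,-0.045,0.085,0,0,-1.5,0.43,-0.405,-0.045,0.085,0,0,-1.5,0.43,-0.405,-0.045,0.085,0,0,-1.5,0.43,-0.405,-0.045,0.085,0,0,-1.5,0.43,-0.405,-0.045,0.085,-0.25,-0.245,-1.57,0.498,-0.909,0.05,0.085,-0.25,-0.245,-1.57,0.498,-0.909,0.05,0.085,-0.25,-0.245,-1.57,0.498,-0.909,0.05,0.085])

```text
clock: 2.95
position: [0.4383, 0.0532, 0.417]
ee_rot: [0.593, 0.79, -0.095, 0.128]
ft_force: [2.2, 0.6, -0.4]
grip_width: 0.996
grasp_force: 0.0
```

```bash
cat > t.py <<'E'
from h import *
h=np.array([.4425,.279,.034]);yaw=-74
F=h+Rz(yaw)@[-.052,0,-.009]
rows([grip(F,yaw,18,back=.10)]);o=manip.get_obs();print(o["joint_pos"],o["clock"])
E
python3 t.py
```

```text
0.0032, 0.0050, 0.0035, 0.3759, 0.0675, 0.0334
[ 0.52022121 -0.07067501 -0.81436466  1.88571961  0.27704107  1.31520745
 -0.08154657] 2.95
```

Call:
move_arm(plan=[0,0.005,0,0.376,0.068,0.033,0.085,0,0.005,0,0.376,0.068,0.033,0.085,0,0.005,0,0.376,0.068,0.033,0.085,0,0.005,0,0.376,0.068,0.033,0.085,0,0.005,0,0.376,0.068,0.033,0.085,0,0.005,0,0.376,0.068,0.033,0.085,0,0.005,0,0.376,0.068,0.033,0.085,0,0.005,0,0.376,0.068,0.033,0.085])

```text
clock: 3.95
position: [0.4088, 0.404, 0.2689]
ee_rot: [0.595, 0.789, -0.093, 0.123]
ft_force: [0.1, -0.7, 0.1]
grip_width: 0.995
grasp_force: 0.0
```

```bash
python3 t.py; cat > lk.py <<'E'
from h import *
import sys
np.set_printoptions(precision=4,suppress=True)
for n in sys.argv[1].split(","):
    p,M=shot(n)
    if len(sys.argv)>3: save(p,f"pics/{sys.argv[3]}_{n}.png")
    for l in sys.argv[2].split(","):
        for d in manip.tip_of(p,l)[:2]:
            W=w(M,d["position"]);print(n,l,round(d["conf"],2),W,px(p,M,W)[0].round())
E
python3 lk.py wrist holder_mid,neck_corner,tongue_tip,fin_mid w1
```

```text
0.0002, -0.0043, -0.0000, 0.0017, -0.0021, 0.0009
[-0.20048763  0.59623766 -0.96448712  1.64922288  0.68709108  1.44362772
 -1.05510317] 3.95
wrist holder_mid 0.66 [0.4481 0.278  0.0362] [284. 283.]
wrist holder_mid 0.65 [0.2931 0.1986 0.0361] [ 64. 312.]
wrist neck_corner 0.97 [0.4586 0.2327 0.0435] [281. 331.]
wrist tongue_tip 0.84 [0.4631 0.2177 0.07  ] [281. 375.]
wrist fin_mid 0.87 [0.3584 0.4232 0.0204] [193.  28.]
wrist fin_mid 0.73 [0.4279 0.3291 0.0216] [276. 209.]
```

View pics/w1_wrist.png

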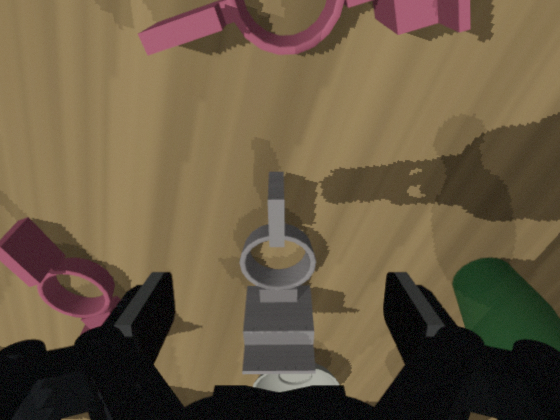

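Grey holder centred under the gripper: fin at px (276,209), tongue at (280,360). Pink ones lie top and left, outside the fingers' path. I'll descend and grip.

```bash
python3 - <<'E'
from h import *
F=[.4286,.3282,.025]
rows([grip(F,-72.8,18,back=.03),grip(F,-72.8,18)])
E
```

```text
-0.0048, -0.0037, -0.0237, 0.0026, -0.0038, 0.0717
-0.0048, -0.0037, -0.0237, 0.0024, -0.0037, 0.1017
```

Call:
move_arm(plan=[-0.005,-0.004,-0.024,0.0025,-0.004,0.06,0.06,-0.005,-0.004,-0.024,0.0025,-0.004,0.085,0.05,-0.005,-0.004,-0.024,0.0025,-0.004,0.1015,0.04,-0.005,-0.004,-0.024,0.0025,-0.004,0.1015,0.03,-0.005,-0.004,-0.024,0.0025,-0.004,0.1015,0,-0.005,-0.004,-0.024,0.0025,-0.004,0.1015,0,-0.005,-0.004,-0.024,0.0025,-0.004,0.1015,0,-0.005,-0.004,-0.024,0.0025,-0.004,0.1015,0,-0.005,-0.004,-0.024,0.0025,-0.004,0.1015,0], squeeze=80)

```text
clock: 5.32
position: [0.4132, 0.3761, 0.1732]
ee_rot: [0.585, 0.796, -0.092, 0.126]
ft_force: [-0.1, 0.2, 6.5]
grip_width: 0.102
grasp_force: 78.8
```

```bash
python3 - <<'E'
from h import *
rows([grip([.4286,.3282,.025],-72.8,18)])
E
python3 lk.py wrist holder_mid,neck_corner,tongue_tip,fin_mid
```

```text
0.0014, -0.0011, 0.0027, -0.0020, 0.0006, 0.0015
wrist holder_mid 0.9 [0.4431 0.2766 0.0354] [278. 393.]
wrist fin_mid 0.71 [0.4268 0.3289 0.0219] [278. 290.]
```

```bash
cat >> h.py <<'E'
import os,json
if os.path.exists("H.json"): Hm=np.array(json.load(open("H.json")))  # holder in tool 4x4
DG=np.zeros(3) # correction
def hang(x,z,tilt,y=0.,g=None):
    "TCP pose for neck_corner at mm x,z (groove axes), tilt deg"
    g=G if g is None else g
    A=BR@Ry(tilt);nc=g+BR@np.array([x/1e3,y/1e3,z/1e3])
    W=np.eye(4);W[:3,:3]=A;W[:3,3]=nc-A@[.048,0,.008]
    T=W@np.linalg.inv(Hm);return T[:3,:3],T[:3,3]
E
python3 - <<'E'
from h import *
o=manip.get_obs();T=T_tool(o)
yv=T[:3,1];yaw=np.degrees(np.arctan2(-yv[0],yv[1]));hx=Rz(yaw)[:,0];hy=Rz(yaw)[:,1]
h=np.array([.4441,.2782,.034]);gp=T[:3,3]+.155*T[:3,2]
h=h+hy*((gp-h)@hy)
W=np.eye(4);W[:3,:3]=Rz(yaw);W[:3,3]=h
import h as hh
Hm=np.linalg.inv(T)@W;json.dump(Hm.tolist(),open("H.json","w"));hh.Hm=Hm
print(yaw,h,gp,Hm[:3,3],R.from_matrix(Hm[:3,:3]).as_euler("xyz",degrees=True))
up=(T[:3,:3],T[:3,3]+[0,0,.17])
mid=hang(-210,70,25);pre=hang(-75,40,40);print(mid[1],pre[1])
rows([up,mid,pre])
E
```

```text
-72.62818250076812 [0.44388908 0.27813401 0.034     ] [0.42750138 0.33051751 0.02570833] [-5.47726759e-02  4.10272553e-06  1.64016236e-01] [ 179.97164999  -17.93833098 -180.        ]
[0.73858587 0.05292215 0.37754089] [ 0.65401924 -0.11162673  0.36230528]
0.0000, 0.0000, 0.0000, -0.0524, 0.0001, -0.1617
0.0744, 0.4136, 0.7805, -0.4487, 0.2142, -0.0694
-0.0284, 0.6616, 0.7931, -0.5695, 0.0843, -0.0144
```

```bash
python3 - <<'E'
from h import *
T=T_tool(manip.get_obs())
rows([(T[:3,:3],T[:3,3]+[0,0,.18]),(T[:3,:3],np.array([.50,.15,.38])),hang(-140,60,30),hang(-75,40,40)])
E
```

```text
0.0000, 0.0000, 0.0000, -0.0554, 0.0001, -0.1712
0.0000, 0.0000, 0.0000, -0.2936, 0.0155, -0.1223
0.0404, 0.4963, 0.7857, -0.5061, 0.1537, -0.0471
-0.0284, 0.6616, 0.7931, -0.5695, 0.0843, -0.0144
```

Call:
move_arm(plan=[0,0,0,-0.055,0,-0.171,0,0,0,0,-0.055,0,-0.171,0,0,0,0,-0.055,0,-0.171,0,0,0,0.1,-0.294,0.015,-0.122,0,0,0.05,0.25,-0.294,0.015,-0.122,0,0.02,0.1,0.4,-0.294,0.015,-0.122,0,0.03,0.25,0.55,-0.294,0.015,-0.122,0,0.04,0.5,0.785,-0.506,0.154,-0.047,0,0.04,0.5,0.785,-0.506,0.154,-0.047,0,0.04,0.5,0.785,-0.506,0.154,-0.047,0,0.04,0.5,0.785,-0.506,0.154,-0.047,0,0.04,0.5,0.785,-0.506,0.154,-0.047,0])

```text
clock: 7.08
position: [0.7015, -0.0286, 0.3709]
ee_rot: [0.85, 0.516, 0.089, -0.056]
ft_force: [0.3, -0.2, -1.0]
grip_width: 0.102
grasp_force: 78.8
```

```bash
python3 - <<'E'
from h import *
print(manip.get_obs()["joint_pos"])
rows([hang(-140,60,30),hang(-75,40,40)])
E
```

```text
[ 0.53462686  0.61408314 -0.79490335  1.28830181  0.26201548  1.27696858
 -0.67481366]
-0.0017, -0.0003, -0.0050, 0.0038, -0.0043, -0.0023
-0.0012, 0.1742, -0.0051, -0.0953, -0.0038, -0.0116
```

Call:
move_arm(plan=[0,0.174,-0.005,-0.095,-0.004,-0.012,0,0,0.174,-0.005,-0.095,-0.004,-0.012,0,0,0.174,-0.005,-0.095,-0.004,-0.012,0,0,0.174,-0.005,-0.095,-0.004,-0.012,0])

```text
clock: 7.58
position: [0.6523, -0.1063, 0.3648]
ee_rot: [0.836, 0.514, 0.164, -0.1]
ft_force: [0.9, 1.0, -1.1]
grip_width: 0.1
grasp_force: 78.8
```

```bash
python3 - <<'E'
from h import *
np.set_printoptions(precision=1,suppress=True)
o=manip.get_obs();W=T_tool(o)@Hm
f=lambda P:1e3*(BR.T@(P-G))
pts={"holder_mid":[0,0,0],"neck_corner":[.048,0,.008],"tongue_tip":[.063,0,.034],"fin_mid":[-.052,0,-.017]}
for l,v in pts.items(): print("pred",l,f(w(W,v)))
rows([hang(-75,40,40)])
for n in("wrist","scene","top"):
    p,M=shot(n);save(p,f"pics/pre_{n}.png")
    for l in list(pts)+["groove_mid","board_top"]:
        for d in manip.tip_of(p,l)[:3]:
            P=w(M,d["position"])
            q=f(P)
            if np.linalg.norm(q)<180: print(n,l,round(d["conf"],2),q,px(p,M,P)[0])
E
```

```text
pred holder_mid [-121.    -4.1   67.2]
pred neck_corner [-79.1  -3.8  42.4]
pred tongue_tip [-50.9  -3.6  52.7]
pred fin_mid [-171.8   -4.4   87.7]
-0.0025, -0.0012, 0.0059, -0.0046, 0.0040, 0.0008
wrist holder_mid 0.91 [-118.2   -2.2   67.7] [283.3 396.4]
scene holder_mid 0.65 [-119.5   -3.3   72.2] [155.4 178.2]
scene neck_corner 0.77 [-80.8  -2.9  39.2] [154.9 175.7]
scene tongue_tip 0.94 [-52.4  -1.8  54.9] [149.7 163. ]
scene groove_mid 0.61 [-1.8  2.2  4.5] [148.9 163.5]
top holder_mid 0.84 [-121.4   -5.    65.2] [383.7 139.4]
top neck_corner 0.83 [-77.5  -7.2  42.9] [399.6 153. ]
top tongue_tip 0.94 [-51.4  -5.2  52.5] [412.6 156.7]
top groove_mid 0.71 [2.3 0.2 0.7] [428.7 172. ]
top board_top 0.95 [ 0.7  5.1 58.2] [438.4 163.2]
```

View pics/pre_wrist.png

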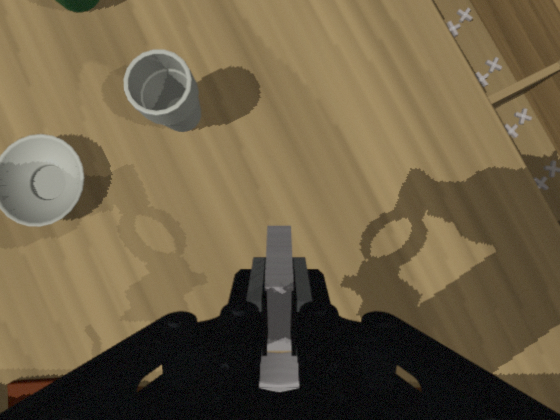

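```bash
cat > st.py <<'E'
from h import *
import sys
np.set_printoptions(precision=2,suppress=True)
o=manip.get_obs();W=T_tool(o)@Hm
print("t",o["clock"],"F",BR.T@np.array(o["ft_force"]),"nc",1e3*BR.T@(w(W,[.048,0,.008])-G),"tilt",R.from_matrix(BR.T@W[:3,:3]).as_euler("yxz",degrees=True))
rows([hang(*map(float,a.split(","))) for a in sys.argv[1:]],o)
E
python3 st.py=-1 2>/dev/null; python3 st.py -36,20,40 -30,2,40
```

```text
t 8.625 F [ 0.67 -0.56 -1.29] nc [-78.25  -3.31  41.86] tilt [40.05 -0.02  0.3 ]
-0.0023, -0.0009, 0.0047, -0.0472, 0.0032, 0.0044
-0.0023, -0.0009, 0.0047, -0.0596, 0.0032, 0.0189
```

Call:
move_arm(plan=[-0.002,-0.001,0.005,-0.024,0.0015,0.002,0,-0.002,-0.001,0.005,-0.047,0.003,0.0045,0,-0.002,-0.001,0.005,-0.047,0.003,0.0045,0,-0.002,-0.001,0.005,-0.047,0.003,0.0045,0])

```text
clock: 9.12
position: [0.636, -0.1463, 0.3422]
ee_rot: [0.838, 0.511, 0.163, -0.1]
ft_force: [1.3, 0.2, -1.5]
grip_width: 0.101
grasp_force: 78.8
```

```bash
python3 st.py -30,2,40 -19,6.5,40
```

```text
t 9.125 F [-0.77  1.07 -1.5 ] nc [-35.95  -0.32  19.93] tilt [40.02 -0.04 -0.04]
-0.0004, -0.0003, -0.0009, -0.0122, 0.0002, 0.0144
-0.0004, -0.0003, -0.0009, -0.0207, 0.0002, 0.0061
```

Call:
move_arm(plan=[0,0,0,-0.006,0,0.007,0,0,0,0,-0.0122,0,0.0144,0,0,0,0,-0.0122,0,0.0144,0])

```text
clock: 9.5
position: [0.6331, -0.1515, 0.3231]
ee_rot: [0.838, 0.511, 0.163, -0.1]
ft_force: [-1.3, 0.5, -0.8]
grip_width: 0.102
grasp_force: 78.8
```

```bash
python3 st.py -19,6.5,40 -13,13,40; python3 lk.py scene,top tongue_tip,neck_corner,groove_mid ins; python3 - <<'E'
import cv2,numpy as np
a=cv2.imread("pics/ins_scene.png")[110:240,60:240];b=cv2.imread("pics/ins_top.png")[90:240,330:530]
cv2.imwrite("pics/ins.png",np.hstack([cv2.resize(a,(400,300),interpolation=2),cv2.resize(b,(400,300),interpolation=2)]))
E
```

```text
t 9.5 F [ 0.17 -1.33 -0.77] nc [-29.82  -0.86   0.81] tilt [39.96 -0.13 -0.01]
-0.0020, 0.0006, -0.0010, -0.0080, 0.0004, -0.0094
-0.0020, 0.0006, -0.0010, -0.0111, 0.0004, -0.0177
scene tongue_tip 0.8 [0.452  0.4881 0.0736] [426. 284.]
scene tongue_tip 0.78 [0.3301 0.1493 0.0684] [327. 177.]
scene neck_corner 0.92 [0.4381 0.476  0.0487] [420. 281.]
scene neck_corner 0.68 [0.3261 0.1641 0.0474] [332. 184.]
scene groove_mid 0.59 [ 0.607  -0.2026  0.126 ] [150. 165.]
scene groove_mid 0.43 [0.5081 0.1179 0.0114] [276. 229.]
top tongue_tip 0.7 [ 0.6059 -0.1999  0.1357] [426. 170.]
top tongue_tip 0.67 [0.4531 0.4849 0.0671] [117. 239.]
top neck_corner 0.71 [0.4372 0.4742 0.0436] [125. 247.]
top neck_corner 0.61 [0.3232 0.1604 0.0402] [259. 299.]
top groove_mid 0.97 [ 0.604  -0.2088  0.1247] [429. 172.]
```

View pics/ins.png

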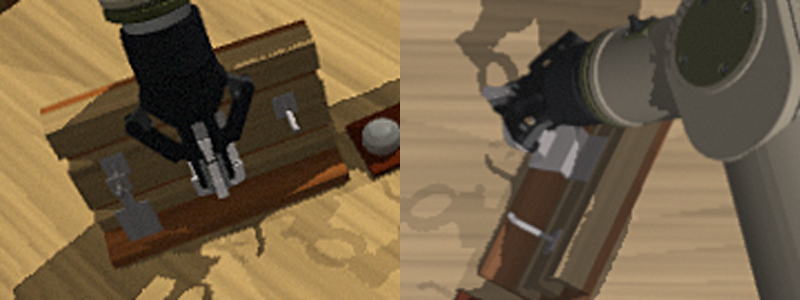

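The hand and holder sit midway between the hooks with no contact so far. Continuing the insertion.

Call:
move_arm(plan=[-0.002,0,-0.001,-0.004,0,-0.0045,0,-0.002,0,-0.001,-0.008,0,-0.0095,0,-0.002,0,-0.001,-0.008,0,-0.0095,0])

```text
clock: 10.28
position: [0.6283, -0.162, 0.3306]
ee_rot: [0.838, 0.511, 0.164, -0.098]
ft_force: [0.2, -0.0, -1.9]
grip_width: 0.098
grasp_force: 78.8
```

```bash
python3 st.py -13,13,40 -10,12,34
```

```text
t 10.275 F [-0.05  0.17 -1.94] nc [-18.37   0.54   8.28] tilt [39.97  0.14 -0.07]
0.0027, 0.0005, -0.0002, -0.0033, -0.0001, -0.0064
0.0027, -0.1043, -0.0004, 0.0109, -0.0001, 0.0051
```

Call:
move_arm(plan=[0.002,0,0,-0.0033,0,-0.0064,0,0.002,0,0,-0.0033,0,-0.0064,0,0.002,0,0,-0.0033,0,-0.0064,0])

```text
clock: 10.65
position: [0.6259, -0.1658, 0.3349]
ee_rot: [0.838, 0.512, 0.163, -0.1]
ft_force: [-0.1, 0.1, -0.9]
grip_width: 0.101
grasp_force: 78.8
```

```bash
python3 st.py -13,13,40 -10,12,34 -8,9,22
```

```text
t 10.65 F [-0.07 -0.18 -0.88] nc [-13.96  -0.23  12.56] tilt [40.   -0.    0.05]
-0.0004, 0.0001, 0.0008, -0.0007, 0.0003, -0.0008
-0.0004, -0.1046, 0.0008, 0.0134, 0.0003, 0.0107
-0.0003, -0.3141, 0.0007, 0.0410, 0.0003, 0.0412
```

Call:
move_arm(plan=[0,-0.05,0,0.0065,0,0.0055,0,0,-0.105,0,0.0134,0,0.0107,0,0,-0.105,0,0.0134,0,0.0107,0])

```text
clock: 11.02
position: [0.6337, -0.1495, 0.3301]
ee_rot: [0.844, 0.517, 0.119, -0.073]
ft_force: [-0.3, 0.4, -0.9]
grip_width: 0.106
grasp_force: 78.8
```

```bash
python3 st.py -10,12,34 -9,10.5,28 -8,9,22
```

```text
t 11.025 F [-0.19 -0.48 -0.92] nc [-11.58  -0.58  12.1 ] tilt [34.01 -0.01  0.2 ]
-0.0011, -0.0002, 0.0032, -0.0015, 0.0007, -0.0003
-0.0009, -0.1050, 0.0032, 0.0144, 0.0008, 0.0125
-0.0008, -0.2097, 0.0032, 0.0291, 0.0008, 0.0272
```

Call:
move_arm(plan=[-0.001,-0.05,0.003,0.0065,0.001,0.006,0,-0.001,-0.105,0.003,0.0144,0.001,0.0125,0,-0.001,-0.16,0.003,0.0217,0.001,0.0198,0,-0.001,-0.21,0.003,0.0291,0.001,0.0272,0,-0.001,-0.21,0.003,0.0291,0.001,0.0272,0])

```text
clock: 11.65
position: [0.6506, -0.1191, 0.3115]
ee_rot: [0.853, 0.52, 0.03, -0.019]
ft_force: [0.1, 0.2, -2.2]
grip_width: 0.102
grasp_force: 78.8
```

```bash
python3 st.py -8,9,22 -7,7.5,18 -6,6.5,14
```

```text
t 11.65 F [-0.27 -0.02 -2.21] nc [-7.45  0.18  8.41] tilt [22.04 -0.04 -0.03]
-0.0007, -0.0006, -0.0006, 0.0007, -0.0004, -0.0005
-0.0008, -0.0705, -0.0006, 0.0113, -0.0004, 0.0085
-0.0008, -0.1403, -0.0006, 0.0213, -0.0004, 0.0179
```

Call:
move_arm(plan=[0,-0.035,0,0.0058,0,0.0042,0,0,-0.07,0,0.0113,0,0.0085,0,0,-0.105,0,0.0163,0,0.0132,0,0,-0.14,0,0.0213,0,0.0179,0,0,-0.14,0,0.0213,0,0.0179,0])

```text
clock: 12.28
position: [0.661, -0.0989, 0.295]
ee_rot: [0.853, 0.52, -0.03, 0.018]
ft_force: [-0.0, -0.9, -1.4]
grip_width: 0.1
grasp_force: 78.8
```

```bash
python3 st.py -6,6.5,14 -5,4.5,9 -4,2.5,4.5 -3,0.5,0
```

```text
t 12.275 F [ 0.82  0.4  -1.38] nc [-5.83  0.24  6.49] tilt [13.89 -0.03 -0.04]
-0.0006, 0.0019, -0.0007, -0.0002, -0.0004, -0.0002
-0.0006, -0.0854, -0.0007, 0.0135, -0.0004, 0.0114
-0.0007, -0.1639, -0.0007, 0.0250, -0.0004, 0.0232
-0.0007, -0.2425, -0.0007, 0.0357, -0.0004, 0.0359
```

Call:
move_arm(plan=[0,-0.043,0,0.0067,0,0.0057,0,0,-0.085,0,0.0135,0,0.0114,0,0,-0.125,0,0.0192,0,0.0173,0,0,-0.164,0,0.025,0,0.0232,0,0,-0.164,0,0.025,0,0.0232,0])

```text
clock: 12.9
position: [0.6717, -0.0782, 0.2697]
ee_rot: [0.848, 0.517, -0.1, 0.061]
ft_force: [0.3, 0.8, -1.9]
grip_width: 0.1
grasp_force: 78.8
```

```bash
python3 st.py -4,2.5,4.5 -3,1.5,2 -3,0.5,0
```

```text
t 12.9 F [-0.87 -0.06 -1.92] nc [-3.95  0.14  2.17] tilt [ 4.48 -0.06 -0.04]
-0.0012, 0.0004, -0.0005, -0.0001, -0.0004, -0.0004
-0.0012, -0.0433, -0.0005, 0.0065, -0.0004, 0.0055
-0.0012, -0.0782, -0.0005, 0.0125, -0.0004, 0.0104
```

Call:
move_arm(plan=[0,-0.043,0,0.0065,0,0.0055,0,0,-0.06,0,0.0095,0,0.008,0,0,-0.078,0,0.0125,0,0.0104,0,0,-0.078,0,0.0125,0,0.0104,0])

```text
clock: 13.4
position: [0.6763, -0.0695, 0.2575]
ee_rot: [0.844, 0.514, -0.132, 0.081]
ft_force: [1.9, 5.0, -0.4]
grip_width: 0.1
grasp_force: 79.3
```

```bash
python3 st.py -3,0.5,0 -3,-1.5,0
```

```text
t 13.4 F [-5.32 -0.6  -0.39] nc [-3.36  0.36  1.03] tilt [ 0.12 -0.   -0.06]
-0.0004, -0.0020, -0.0010, 0.0002, -0.0005, 0.0008
-0.0004, -0.0020, -0.0010, 0.0008, -0.0005, 0.0027
```

Call:
move_arm(plan=[0,0,0,0.0006,0,0.001,0,0,0,0,0.001,0,0.002,0,0,0,0,0.001,0,0.002,0])

```text
clock: 13.78
position: [0.6765, -0.0695, 0.2562]
ee_rot: [0.844, 0.514, -0.132, 0.081]
ft_force: [1.6, 6.1, 2.5]
grip_width: 0.099
grasp_force: 79.6
```

```bash
python3 st.py -3,-1.5,0
```

```text
t 13.775 F [-6.21 -1.36  2.48] nc [-3.47  0.61 -0.38] tilt [ 0.14  0.05 -0.1 ]
0.0003, -0.0025, -0.0019, 0.0003, -0.0008, 0.0015
```

Call:
move_arm(plan=[0,0,0,0.0004,0,0.0012,0,0,0,0,0.0004,0,0.0012,0])

```text
clock: 14.02
position: [0.6766, -0.0694, 0.2555]
ee_rot: [0.844, 0.514, -0.132, 0.081]
ft_force: [0.7, 7.6, 6.6]
grip_width: 0.099
grasp_force: 80.1
```

```bash
python3 st.py -3,-1.5,0; python3 lk.py scene,top holder_mid,fin_mid hung
```

```text
t 14.025 F [-7.04 -2.86  6.65] nc [-3.62  0.72 -0.99] tilt [ 0.14  0.09 -0.1 ]
0.0009, -0.0024, -0.0021, -0.0000, -0.0008, 0.0009
scene holder_mid 0.95 [0.2959 0.2004 0.0384] [349. 186.]
scene holder_mid 0.78 [0.4029 0.4534 0.0314] [416. 268.]
scene fin_mid 0.95 [0.2619 0.2392 0.0171] [367. 190.]
scene fin_mid 0.61 [0.349  0.4201 0.0165] [412. 248.]
top holder_mid 0.6 [0.3991 0.4504 0.0368] [135. 264.]
top holder_mid 0.57 [0.2927 0.1968 0.0357] [243. 312.]
top fin_mid 0.62 [0.2599 0.2397 0.0162] [225. 326.]
```

Call:
move_arm(plan=[0,0,0,0,0,0,0.012,0,0,0,0,0,0,0.02,0,0,0,0,0,0,0.035,0,0,0,0,0,0,0.035], squeeze=20)

```text
clock: 14.82
position: [0.6762, -0.0708, 0.254]
ee_rot: [0.844, 0.513, -0.133, 0.081]
ft_force: [-0.9, 0.7, -0.2]
grip_width: 0.412
grasp_force: 0.0
```

Call:
move_arm(plan=[0,0,0,0,0,-0.02,0.035,0,0,0,0,0,-0.05,0.035,0,0,0,0,0,-0.1,0.035,0,0,0,0.03,0,-0.13,0.05,0,0,0,0.05,0,-0.15,0.06,0,0,0,0.05,0,-0.15,0.085])

```text
clock: 15.58
position: [0.7194, 0.0159, 0.3838]
ee_rot: [0.843, 0.515, -0.131, 0.081]
ft_force: [0.0, 0.1, -0.0]
grip_width: 0.892
grasp_force: 0.0
```

```bash
python3 - <<'E'
from h import *
np.set_printoptions(precision=2,suppress=True)
f=lambda P:1e3*(BR.T@(P-G))
print(manip.get_obs()["clock"])
for n in("wrist","scene","top"):
    p,M=shot(n);save(p,f"pics/hung_{n}.png")
    for l in("holder_mid","fin_mid","neck_corner","cup_mid"):
        for d in manip.tip_of(p,l)[:3]:
            P=w(M,d["position"]);q=f(P)
            if l=="cup_mid" or np.linalg.norm(q)<180: print(n,l,round(d["conf"],2),P if l=="cup_mid" else q,px(p,M,P)[0])
a=cv2.imread("pics/hung_wrist.png");b=cv2.imread("pics/hung_scene.png")[110:260,60:260]
cv2.imwrite("pics/hung.png",np.hstack([cv2.resize(a,(400,300)),cv2.resize(b,(400,300),interpolation=2)]))
E
```

```text
15.575
wrist holder_mid 0.36 [-6.97 -0.62 -0.6 ] [277.95 342.4 ]
wrist fin_mid 0.89 [-104.58   -0.82  -24.13] [277.61 249.22]
wrist neck_corner 0.76 [-4.78 -0.92 -1.62] [277.64 342.83]
scene holder_mid 0.47 [-54.39   4.44  -8.18] [154.42 181.7 ]
scene fin_mid 0.48 [-107.13    1.6   -23.86] [162.65 200.77]
scene cup_mid 0.81 [0.66 0.12 0.04] [237.76 266.37]
top cup_mid 0.58 [0.66 0.12 0.04] [278.39 157.69]
```

View pics/hung.png

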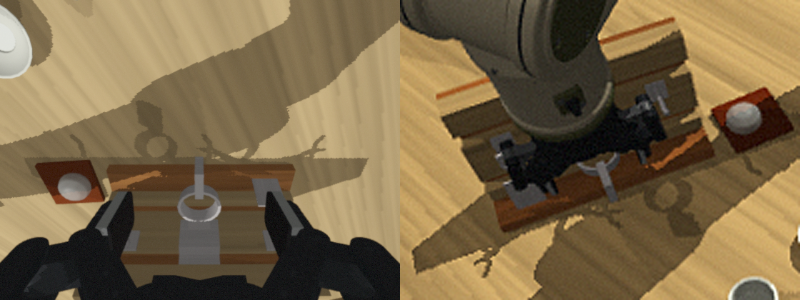

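The holder hangs level (wrist px (200,205) in the left half) midway between the hooks. Next the cup.

```bash
python3 - <<'E'
from h import *
rows([grip([.657,.124,.068],BY,0,back=.12,depth=.152)])
E
```

```text
0.0004, 0.3120, -0.0026, 0.0796, -0.1063, 0.0179
```

Call:
move_arm(plan=[0,0.15,0,0.04,-0.053,0.009,0.085,0,0.312,-0.003,0.08,-0.106,0.018,0.085,0,0.312,-0.003,0.08,-0.106,0.018,0.085,0,0.312,-0.003,0.08,-0.106,0.018,0.085,0,0.312,-0.003,0.08,-0.106,0.018,0.085])

```text
clock: 16.95
position: [0.6585, 0.1227, 0.3402]
ee_rot: [0.854, 0.52, 0.0, 0.001]
ft_force: [-0.8, -0.0, 0.0]
grip_width: 0.994
grasp_force: 0.0
```

```bash
python3 lk.py wrist,scene,top cup_mid cup; python3 - <<'E'
from h import *
print(manip.get_obs()["clock"])
rows([grip([.657,.124,.068],BY,0,back=b,depth=.152) for b in(.12,.0)])
E
```

```text
wrist cup_mid 0.74 [0.6591 0.1231 0.044 ] [279. 195.]
scene cup_mid 0.71 [0.6625 0.1231 0.0447] [236. 268.]
top cup_mid 0.78 [0.656  0.1183 0.0345] [279. 158.]
17.25
0.0004, 0.0001, -0.0002, -0.0002, -0.0008, -0.0002
0.0004, 0.0001, -0.0002, -0.0002, -0.0008, 0.1198
```

View pics/cup_wrist.png

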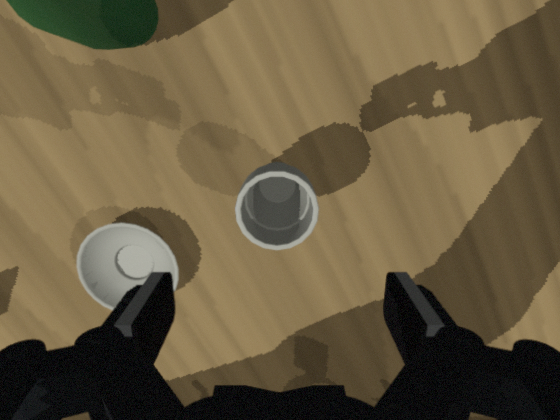

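The cup's rim is at wrist px (277,210), between the fingers. The dish is at (130,270), clear of the left finger's landing spot. I'll refine the cup axis from the rim.

```bash
python3 - <<'E'
from h import *
p,M=shot("wrist");print("rim",ray(p,M,[(277,210.5),(236,210),(318,210)],.08))
P=ray(p,M,[(277,210.5)],.08)[0]
rows([grip([P[0],P[1],.068],BY,0,depth=.152)])
E
```

```text
rim [[0.65683015 0.12495633 0.08      ]
 [0.63272707 0.13776805 0.08      ]
 [0.68125438 0.11276582 0.08      ]]
0.0003, 0.0000, 0.0000, 0.0005, -0.0012, 0.1198
```

Call:
move_arm(plan=[0,0,0,0.0005,-0.001,0.05,0.085,0,0,0,0.0005,-0.001,0.09,0.085,0,0,0,0.0005,-0.001,0.12,0.085,0,0,0,0.0005,-0.001,0.12,0.085,0,0,0,0.0005,-0.001,0.12,0.06,0,0,0,0.0005,-0.001,0.12,0.04,0,0,0,0.0005,-0.001,0.12,0.04,0,0,0,0.0005,-0.001,0.12,0.04,0,0,0,0.0005,-0.001,0.12,0.04], squeeze=40)

```text
clock: 18.42
position: [0.6575, 0.1253, 0.222]
ee_rot: [0.854, 0.521, 0.001, 0.001]
ft_force: [0.4, -0.3, 6.7]
grip_width: 0.638
grasp_force: 42.0
```

```bash
cat > cp.py <<'E'
from h import *
import sys
np.set_printoptions(precision=2,suppress=True)
o=manip.get_obs();T=T_tool(o)
c=G+BR@np.array([-.0513,.0005,-.0085-.015])
print("t",o["clock"],"F",BR.T@np.array(o["ft_force"]),"cup err mm",1e3*BR.T@(T[:3,3]+T[:3,2]*.182-c),o["grip_width"])
rows([(T[:3,:3],T[:3,3]+[0,0,.145])]+[grip(c+[0,0,float(a)/1e3],BY,0,depth=.182) for a in sys.argv[1:]],o)
E
python3 cp.py 85
```

```text
t 18.425 F [0.05 0.52 6.68] cup err mm [-267.37 -105.29  -61.53] 0.6378360135857203
0.0000, 0.0000, 0.0000, 0.0002, 0.0004, -0.1450
0.0028, -0.0017, 0.0001, -0.2668, 0.1062, -0.1467
```

Call:
move_arm(plan=[0,0,0,0,0,-0.04,0.04,0,0,0,0,0,-0.09,0.04,0,0,0,0,0,-0.145,0.04,0,0,0,-0.04,0.016,-0.145,0.04,0.003,-0.002,0,-0.09,0.036,-0.146,0.04,0.003,-0.002,0,-0.14,0.056,-0.146,0.04,0.003,-0.002,0,-0.19,0.076,-0.146,0.04,0.003,-0.002,0,-0.23,0.092,-0.147,0.04,0.003,-0.002,0,-0.255,0.102,-0.147,0.04,0.003,-0.002,0,-0.267,0.106,-0.147,0.04,0.003,-0.002,0,-0.267,0.106,-0.147,0.04,0.003,-0.002,0,-0.267,0.106,-0.147,0.04])

```text
clock: 19.92
position: [0.6294, -0.159, 0.3671]
ee_rot: [0.853, 0.522, -0.001, -0.001]
ft_force: [0.9, 0.1, -1.1]
grip_width: 0.63
grasp_force: 43.1
```

```bash
python3 cp.py 85 40; python3 - <<'E'
from h import *
np.set_printoptions(precision=1,suppress=True)
f=lambda P:1e3*(BR.T@(P-G))
for n in("wrist","scene","top"):
    p,M=shot(n);save(p,f"pics/over_{n}.png")
    for l in("holder_mid","fin_mid","cup_mid"):
        for d in manip.tip_of(p,l)[:3]:
            q=f(w(M,d["position"]))
            if np.linalg.norm(q)<180: print(n,l,round(d["conf"],2),q)
E
```

```text
t 19.925 F [-0.45  0.76 -1.14] cup err mm [-1.16 -1.36 83.58] 0.6304606343914917
0.0000, 0.0000, 0.0000, -0.0002, -0.0004, -0.1450
-0.0027, 0.0013, 0.0027, -0.0014, 0.0009, -0.0014
-0.0027, 0.0013, 0.0027, -0.0013, 0.0010, 0.0436
wrist fin_mid 0.84 [-106.5    0.9  -23. ]
wrist cup_mid 0.92 [-48.6   2.7  61.3]
scene holder_mid 0.6 [-55.    1.7  -5.9]
scene fin_mid 0.86 [-105.4    3.2  -25.9]
scene cup_mid 0.78 [-51.4  -0.4  65.3]
scene cup_mid 0.35 [-4.2  1.7 -3.1]
top holder_mid 0.9 [-54.9  -0.3 -10.1]
top fin_mid 0.98 [-106.6   -2.3  -27.6]
top cup_mid 0.57 [-47.4  -1.8  56.4]
```

```bash
python3 - <<'E'
import cv2,numpy as np
a=cv2.imread("pics/over_scene.png")[110:245,60:240];b=cv2.imread("pics/over_wrist.png")
cv2.imwrite("pics/over.png",np.hstack([cv2.resize(a,(400,300),interpolation=2),cv2.resize(b,(400,300))]))
E
```

```text
(no output)
```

View pics/over.png

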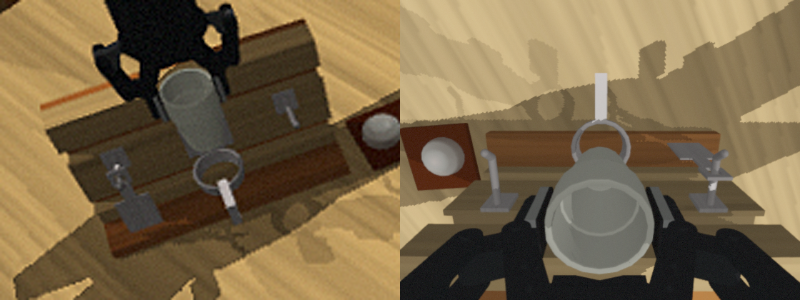

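```bash
python3 - <<'E'
from h import *
np.set_printoptions(precision=1,suppress=True)
p,M=shot("wrist");img=cv2.cvtColor(p["color"],cv2.COLOR_RGB2BGR)
h=G+BR@np.array([-.0513,.0005,-.0085])
loc=[[-.070,0,0],[-.029,0,-.016],[0,-.029,-.016],[0,.029,-.016]]
print(px(p,M,[h+BR@np.array(v) for v in loc]))
T=T_tool(manip.get_obs());c=T[:3,3]+T[:3,2]*.182
print("rim",px(p,M,[c+BR@np.array(v) for v in([-.028,0,.04],[.028,0,.04],[0,-.028,.04],[0,.028,.04])]))
g=img[:,:,1].astype(int)
print("col281 rows80-200",g[90:180,281].tolist());print("col284 rim",g[195:400:2,284].tolist())
E
```

```text
[[280.7 101.2]
 [280.6 165.1]
 [238.1 207. ]
 [323.  207.1]]
rim [[279.2 243. ]
 [279.2 377.7]
 [201.3 314.7]
 [357.3 314.9]]
col281 rows80-200 [171, 170, 172, 170, 171, 170, 169, 172, 186, 198, 200, 201, 199, 200, 200, 200, 199, 199, 198, 199, 198, 199, 200, 199, 198, 198, 200, 199, 199, 197, 198, 199, 199, 199, 200, 198, 200, 199, 199, 198, 197, 198, 196, 198, 198, 199, 198, 199, 198, 198, 198, 198, 198, 198, 198, 198, 198, 197, 198, 199, 198, 196, 196, 197, 197, 197, 197, 198, 198, 197, 196, 197, 196, 195, 189, 159, 140, 135, 131, 125, 112, 91, 86, 87, 87, 88, 87, 88, 90, 90]
col284 rim [66, 64, 69, 68, 69, 76, 106, 109, 110, 109, 111, 107, 109, 108, 110, 114, 112, 114, 113, 115, 113, 113, 114, 112, 114, 113, 114, 116, 131, 135, 132, 130, 131, 131, 136, 134, 119, 117, 116, 117, 117, 116, 120, 118, 117, 119, 117, 118, 116, 118, 115, 118, 114, 118, 118, 117, 118, 116, 114, 118, 116, 120, 117, 118, 118, 120, 132, 133, 115, 114, 109, 112, 112, 111, 112, 113, 112, 113, 115, 114, 114, 114, 112, 115, 114, 114, 115, 114, 113, 113, 126, 160, 160, 161, 125, 111, 113, 112, 63, 17, 21, 26, 17]
```

The cup (right-half px (600,210)) hangs over the ring (600,143), within about 1 mm by projection. Lowering.

Call:
move_arm(plan=[-0.002,0.001,0.002,0,0.001,0.015,0.04,-0.002,0.001,0.002,0,0.001,0.03,0.04,-0.002,0.001,0.002,0,0.001,0.043,0.04,-0.002,0.001,0.002,0,0.001,0.043,0.04])

```text
clock: 21.08
position: [0.6295, -0.1614, 0.322]
ee_rot: [0.854, 0.52, -0.002, -0.001]
ft_force: [0.2, -0.1, -0.6]
grip_width: 0.638
grasp_force: 43.1
```

```bash
python3 cp.py 20 5
```

```text
t 21.075 F [ 0.04  0.25 -0.65] cup err mm [ 1.01 -0.24 38.54] 0.6381063314319819
0.0000, 0.0000, 0.0000, -0.0002, -0.0005, -0.1450
-0.0033, 0.0016, -0.0015, 0.0007, -0.0003, 0.0185
-0.0033, 0.0016, -0.0015, 0.0008, -0.0002, 0.0335
```

Call:
move_arm(plan=[-0.003,0.001,-0.001,0.0022,0,0,0.04,-0.003,0.001,-0.001,0.0022,0,0.009,0.04,-0.003,0.001,-0.001,0.0022,0,0.0185,0.04,-0.003,0.001,-0.001,0.0022,0,0.0185,0.04])

```text
clock: 21.58
position: [0.6305, -0.1595, 0.3041]
ee_rot: [0.854, 0.521, -0.0, 0.0]
ft_force: [0.4, -0.2, -0.5]
grip_width: 0.635
grasp_force: 43.1
```

```bash
python3 cp.py 5 2
```

```text
t 21.575 F [ 0.    0.46 -0.55] cup err mm [-1.32  0.54 20.61] 0.6350424121862801
0.0000, 0.0000, 0.0000, -0.0001, 0.0001, -0.1450
0.0006, 0.0006, -0.0007, -0.0014, -0.0004, 0.0156
0.0006, 0.0006, -0.0007, -0.0014, -0.0004, 0.0186
```

Call:
move_arm(plan=[0,0,0,0,-0.0005,0.005,0.04,0,0,0,0,-0.0005,0.0105,0.04,0,0,0,0,-0.0005,0.0105,0.04])

```text
clock: 21.95
position: [0.6304, -0.1589, 0.2943]
ee_rot: [0.854, 0.521, 0.0, 0.001]
ft_force: [0.1, 1.9, -2.5]
grip_width: 0.635
grasp_force: 43.1
```

```bash
python3 cp.py 5 2; python3 - <<'E'
from h import *
np.set_printoptions(precision=1,suppress=True)
p,M=shot("wrist");save(p,"pics/low.png")
T=T_tool(manip.get_obs());c=T[:3,3]+T[:3,2]*.182
h=G+BR@np.array([-.0513,.0005,-.0085])
print(px(p,M,[h+BR@np.array([-.07,0,0]),h+BR@np.array([-.029,0,-.016])]), px(p,M,[c+BR@np.array(v) for v in([-.028,0,.04],[.028,0,.04])]))
g=p["color"][:,:,1].astype(int);print(g[90:180:1,281].tolist())
E
```

```text
t 21.95 F [-1.7  -0.78 -2.51] cup err mm [-1.97  0.24 10.77] 0.6345261604611825
0.0000, 0.0000, 0.0000, 0.0000, 0.0002, -0.1450
0.0014, -0.0002, -0.0002, -0.0019, 0.0000, 0.0058
0.0014, -0.0002, -0.0002, -0.0019, 0.0000, 0.0088
[[278.7 113.4]
 [278.8 201. ]] [[279.9 242.8]
 [279.9 378. ]]
[168, 171, 168, 168, 167, 165, 165, 166, 165, 162, 164, 163, 163, 164, 165, 162, 164, 161, 136, 151, 189, 193, 193, 193, 193, 193, 192, 193, 192, 193, 194, 194, 194, 195, 194, 193, 193, 193, 193, 193, 193, 194, 192, 192, 190, 192, 192, 191, 191, 191, 193, 192, 191, 192, 192, 192, 193, 192, 191, 194, 191, 190, 191, 191, 190, 191, 191, 191, 190, 192, 191, 192, 192, 191, 191, 191, 190, 192, 191, 190, 190, 192, 191, 190, 181, 140, 130, 126, 128, 128]
```

Call:
move_arm(plan=[0,0,0,0,0,0.003,0.04,0,0,0,0,0,0.006,0.04,0,0,0,0,0,0.006,0.04])

```text
clock: 22.38
position: [0.6305, -0.1584, 0.289]
ee_rot: [0.854, 0.521, 0.001, 0.001]
ft_force: [-2.1, 4.1, 1.4]
grip_width: 0.633
grasp_force: 43.4
```

```bash
python3 cp.py 2 0
```

```text
t 22.375 F [-2.67 -3.76  1.42] cup err mm [-2.56  0.23  5.46] 0.6329500479752133
0.0000, 0.0000, 0.0000, 0.0001, 0.0003, -0.1450
0.0019, -0.0007, 0.0002, -0.0024, 0.0001, 0.0035
0.0019, -0.0007, 0.0002, -0.0024, 0.0001, 0.0055
```

Call:
move_arm(plan=[0,0,0,0.001,-0.001,0,0.04,0,0,0,0.001,-0.001,0.003,0.04,0,0,0,0.001,-0.001,0.003,0.04])

```text
clock: 22.75
position: [0.6302, -0.1577, 0.287]
ee_rot: [0.854, 0.521, 0.001, 0.001]
ft_force: [-4.5, 3.7, 11.1]
grip_width: 0.635
grasp_force: 44.2
```

```bash
python3 cp.py 2 0
```

```text
t 22.75 F [-1.24 -5.69 11.1 ] cup err mm [-2.89 -0.12  3.52] 0.6349138601394105
0.0000, 0.0000, 0.0000, -0.0000, 0.0005, -0.1450
0.0033, 0.0001, -0.0006, -0.0029, 0.0007, 0.0015
0.0033, 0.0001, -0.0006, -0.0029, 0.0007, 0.0035
```

Call:
move_arm(plan=[0,0,0,0.0005,-0.0015,-0.0005,0.04,0,0,0,0.0005,-0.0015,0.001,0.04,0,0,0,0.0005,-0.0015,0.001,0.04])

```text
clock: 23.12
position: [0.6296, -0.1572, 0.2869]
ee_rot: [0.854, 0.52, 0.001, 0.003]
ft_force: [-2.7, 0.5, 14.6]
grip_width: 0.636
grasp_force: 44.5
```

```bash
python3 cp.py 2 0
```

```text
t 23.125 F [ 0.8  -2.63 14.63] cup err mm [-3.02 -0.41  3.37] 0.6357863565541508
0.0000, 0.0000, 0.0000, -0.0000, 0.0008, -0.1450
0.0059, 0.0001, -0.0013, -0.0030, 0.0015, 0.0014
0.0059, 0.0001, -0.0013, -0.0030, 0.0015, 0.0034
```

```bash
python3 - <<'E'
from h import *
np.set_printoptions(precision=1,suppress=True)
f=lambda P:1e3*(BR.T@(P-G))
for n in("wrist","scene","top"):
    p,M=shot(n);save(p,f"pics/seat_{n}.png")
    for l in("holder_mid","fin_mid","cup_mid"):
        for d in manip.tip_of(p,l)[:3]:
            q=f(w(M,d["position"]))
            if np.linalg.norm(q)<180: print(n,l,round(d["conf"],2),q)
a=cv2.imread("pics/seat_scene.png")[120:220,90:223];b=cv2.imread("pics/seat_wrist.png")
cv2.imwrite("pics/seat.png",np.hstack([cv2.resize(a,(400,300),interpolation=2),cv2.resize(b,(400,300))]))
E
```

```text
wrist fin_mid 0.76 [-106.     1.5  -26.2]
wrist cup_mid 0.65 [-55.5   3.7 -14.9]
wrist cup_mid 0.37 [-4.2 -0.5 -2. ]
scene holder_mid 0.49 [-50.3   0.4  -5.5]
scene fin_mid 0.78 [-107.7    1.4  -28.2]
scene cup_mid 0.62 [-53.1   2.1 -13.2]
top holder_mid 0.57 [-55.2  -1.9 -10.2]
top fin_mid 0.6 [-106.9   -0.9  -29.6]
top cup_mid 0.73 [-49.1   1.3 -20.9]
```

View pics/seat.png

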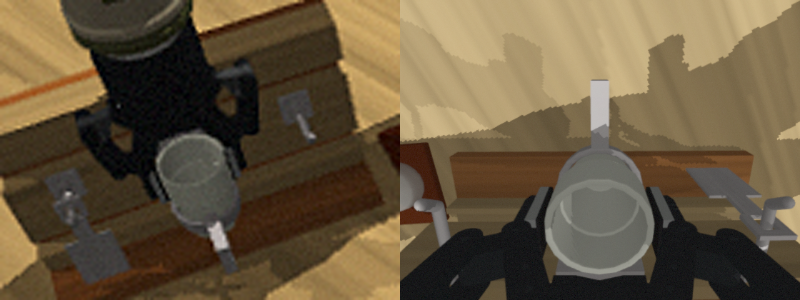

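Call:
move_arm(plan=[-0.004,0,0,0,-0.001,-0.001,0.04,-0.004,0,0,0,-0.001,-0.001,0.04,-0.004,0,0,0,-0.001,0.0015,0.04,-0.004,0,0,0,-0.001,0.0015,0.04], squeeze=20)

```text
clock: 24.22
position: [0.6288, -0.1567, 0.2864]
ee_rot: [0.854, 0.52, 0.003, 0.005]
ft_force: [-5.2, 0.1, 22.9]
grip_width: 0.632
grasp_force: 45.4
```

```bash
python3 cp.py 2 0
```

```text
t 24.225 F [ 2.26 -4.63 22.9 ] cup err mm [-3.09 -0.47  2.91] 0.632438983993322
0.0000, 0.0000, 0.0000, -0.0000, 0.0015, -0.1450
0.0105, 0.0002, -0.0014, -0.0031, 0.0024, 0.0009
0.0105, 0.0002, -0.0014, -0.0031, 0.0023, 0.0029
```

Call:
move_arm(plan=[0.004,0,0,0,0.0005,-0.002,0.04,0.004,0,0,0,0.0005,-0.002,0.04])

```text
clock: 24.48
position: [0.6292, -0.1571, 0.2866]
ee_rot: [0.854, 0.52, 0.002, 0.002]
ft_force: [2.5, -0.0, 9.4]
grip_width: 0.639
grasp_force: 44.0
```

```bash
python3 cp.py 2 0
```

```text
t 24.475 F [-1.16  2.26  9.42] cup err mm [-3.06 -0.78  3.08] 0.6387577027141674
0.0000, 0.0000, 0.0000, 0.0000, 0.0008, -0.1450
0.0058, -0.0003, -0.0012, -0.0030, 0.0018, 0.0011
0.0058, -0.0003, -0.0012, -0.0030, 0.0018, 0.0031
```

Call:
move_arm(plan=[0,0,0,0,0,-0.0005,0.056,0,0,0,0,0,-0.0005,0.06,0,0,0,0,0,-0.0005,0.066,0,0,0,0,0,-0.0005,0.075,0,0,0,0,0,-0.0005,0.08])

```text
clock: 25.1
position: [0.6284, -0.1565, 0.2856]
ee_rot: [0.854, 0.521, 0.0, 0.001]
ft_force: [0.2, 0.8, 0.2]
grip_width: 0.934
grasp_force: 0.0
```

```bash
python3 cp.py 2; python3 - <<'E'
from h import *
np.set_printoptions(precision=1,suppress=True)
p,M=shot("wrist");save(p,"pics/rel_wrist.png")
f=lambda P:1e3*(BR.T@(P-G))
for n in("wrist","scene","top"):
    p,M=shot(n)
    for l in("holder_mid","fin_mid","cup_mid"):
        for d in manip.tip_of(p,l)[:3]:
            q=f(w(M,d["position"]))
            if np.linalg.norm(q)<180: print(n,l,round(d["conf"],2),q)
E
```

```text
t 25.1 F [-0.79 -0.18  0.2 ] cup err mm [-3.15 -2.52  2.12] 0.9344138686389694
0.0000, 0.0000, 0.0000, -0.0000, 0.0003, -0.1450
0.0019, 0.0002, -0.0005, -0.0032, 0.0029, 0.0001
wrist fin_mid 0.91 [-105.7   -0.3  -27.2]
wrist fin_mid 0.3 [-3.7 -2.7  1.4]
wrist cup_mid 0.94 [-58.    2.  -19.1]
scene holder_mid 0.78 [-52.   -1.5  -7.4]
scene cup_mid 0.8 [-55.7   1.6 -14.9]
top holder_mid 0.59 [-51.9   0.7 -11.1]
top fin_mid 0.69 [-105.1   -0.6  -27.8]
top cup_mid 0.58 [-48.5   2.4 -21.6]
```

Call:
move_arm(plan=[0,0,0,0,0.002,-0.015,0.085,0,0,0,0,0.002,-0.04,0.085,0,0,0,0,0.002,-0.09,0.085,0,0,0,0.05,0,-0.12,0.085,0,0,0,0.11,0,-0.12,0.085,0,0,0,0.16,0,-0.12,0.085,0,0,0,0.16,0,-0.12,0.085])

```text
clock: 26.62
position: [0.7019, -0.0084, 0.4066]
ee_rot: [0.852, 0.524, 0.002, -0.0]
ft_force: [-0.3, 0.1, -0.4]
grip_width: 0.995
grasp_force: 0.0
```

```bash
python3 - <<'E'
from h import *
np.set_printoptions(precision=1,suppress=True)
f=lambda P:1e3*(BR.T@(P-G))
I={}
for n in("wrist","scene","top"):
    p,M=shot(n);I[n]=(p,M);save(p,f"pics/fin_{n}.png")
    for l in("holder_mid","fin_mid","cup_mid"):
        for d in manip.tip_of(p,l)[:3]:
            q=f(w(M,d["position"]))
            if np.linalg.norm(q)<180: print(n,l,round(d["conf"],2),q)
c=G+BR@np.array([-.0515,.0005,-.0235])
t=np.linspace(0,2*np.pi,60)
ims=[]
for n,s in(("wrist",None),("scene",None)):
    p,M=I[n];a=cv2.imread(f"pics/fin_{n}.png")
    pr=px(p,M,[c+BR@np.array([0,0,.04])])[0];x,y=pr.astype(int)
    k=70 if n=="wrist" else 45
    x0=max(0,min(560-int(k*4/3)*2,x-int(k*4/3)));y0=max(0,min(420-2*k,y-k))
    z=400/(int(k*4/3)*2)
    b=cv2.resize(a[y0:y0+2*k,x0:x0+int(k*4/3)*2],(400,300),interpolation=cv2.INTER_CUBIC)
    d=b.copy()
    ring=px(p,M,[c+BR@np.array([.028*np.cos(u),.028*np.sin(u),.04]) for u in t])
    cv2.polylines(d,[((ring-[x0,y0])*z).astype(int).reshape(-1,1,2)],True,(0,0,255),1)
    ims.append(np.vstack([b,d]))
cv2.imwrite("pics/final.png",np.hstack(ims))
E
```

```text
wrist fin_mid 0.92 [-105.8   -0.2  -24.6]
wrist cup_mid 0.75 [-52.9   3.5 -18.5]
scene holder_mid 0.59 [-52.8   1.8  -5.2]
scene fin_mid 0.59 [-106.9    3.4  -26.4]
scene cup_mid 0.83 [-54.9   0.9 -14.5]
top holder_mid 0.63 [-107.8   -1.4  -23.4]
top fin_mid 0.72 [-107.8   -1.8  -26.4]
top cup_mid 0.61 [-50.7  -0.9 -19.4]
```

View pics/final.png

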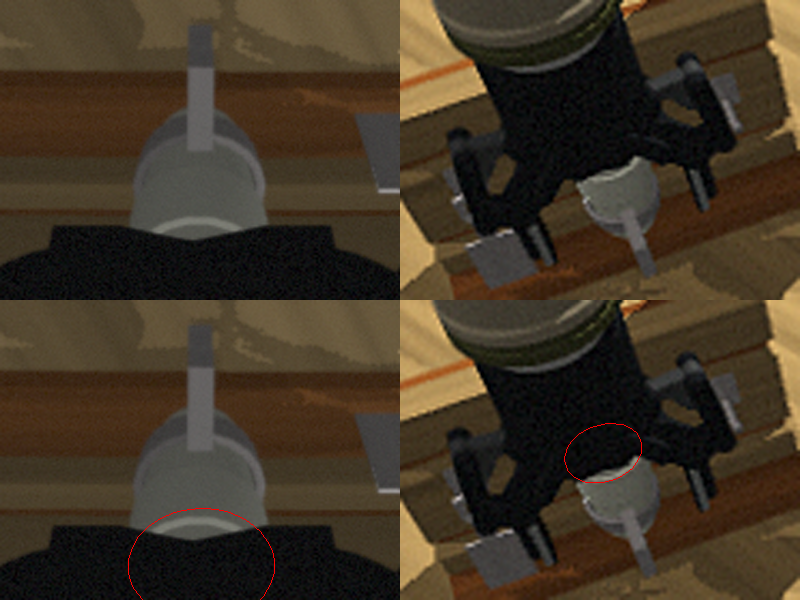

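The cup sits upright in the ring, its rim arc near the predicted nested circle. The arm hides part of it, so I'll move clear and check the seating depth numerically.

Call:
move_arm(plan=[0,0,0,0.03,-0.06,-0.04,0.085,0,0,0,0.03,-0.12,-0.04,0.085,0,0,0,0.03,-0.18,-0.04,0.085,0,0,0,0.03,-0.24,-0.04,0.085,0,0,0,0.03,-0.295,-0.04,0.085,0,0,0,0.03,-0.295,-0.04,0.085])

```text
clock: 27.98
position: [0.4494, 0.1508, 0.4459]
ee_rot: [0.852, 0.523, 0.001, 0.003]
ft_force: [0.6, 0.4, 0.4]
grip_width: 0.994
grasp_force: 0.0
```

```bash
cat > chk.py <<'E'
from h import *
from scipy.optimize import least_squares
np.set_printoptions(precision=2,suppress=True)
f=lambda P:1e3*(BR.T@(P-G))
t=np.linspace(0,2*np.pi,72,endpoint=False)
def model(x,y,z):  # cup hull points, groove axes mm for cup_mid
    L=[(19,-40),(26,12),(28,12),(28,40)]
    return np.array([G+BR@(np.array([x+r*np.cos(u),y+r*np.sin(u),z+h])/1e3) for r,h in L for u in t])
D={}
for n in("scene","top"):
    p,M=shot(n);save(p,f"pics/end_{n}.png")
    for l in("holder_mid","fin_mid","cup_mid","vase_mid","dish_mid","tile_mid","bead_mid"):
        for d in manip.tip_of(p,l)[:3]:
            P=w(M,d["position"]);q=f(P)
            if l[0] in "vdtb": print(n,l,round(d["conf"],2),P);break
            if np.linalg.norm(q)<180: print(n,l,round(d["conf"],2),q)
    s=[d for d in manip.silhouettes(p,"cup_mid")]
    for d in s[:1]:
        m=d["pixels"];ys,xs=np.nonzero(m);print(n,"mask",d["conf"],m.sum(),xs.min(),xs.max(),ys.min(),ys.max())
        h=px(p,M,model(-51.5,.5,-23.5));print("  home model box",h.min(0),h.max(0));h=px(p,M,model(-51.5,.5,-19.5));print("  +4mm model box",h.min(0),h.max(0))
E
python3 chk.py
```

```text
scene holder_mid 0.82 [-51.74   0.22  -6.16]
scene fin_mid 0.83 [-109.38   -1.53  -25.84]
scene cup_mid 0.83 [-53.09   7.08 -14.07]
scene dish_mid 0.81 [0.51 0.12 0.01]
scene tile_mid 0.64 [0.51 0.12 0.01]
scene bead_mid 0.47 [ 0.43 -0.1   0.03]
scene mask 0.66 490 142 165 165 192
  home model box [141.44 165.07] [168.65 199.93]
  +4mm model box [140.96 163.97] [168.28 198.99]
top holder_mid 0.91 [-50.52  -0.58 -10.22]
top fin_mid 0.88 [-106.55   -3.38  -24.65]
top fin_mid 0.57 [-48.66  -0.61 -23.22]
top cup_mid 0.76 [-50.85  -2.88 -23.46]
top vase_mid 0.69 [0.61 0.29 0.09]
top dish_mid 0.31 [ 0.65 -0.11  0.1 ]
top tile_mid 0.8 [ 0.42 -0.1   0.  ]
top bead_mid 0.81 [ 0.43 -0.1   0.03]
top mask 0.92 604 392 420 147 173
  home model box [390.6  146.21] [421.64 175.5 ]
  +4mm model box [391.03 145.68] [422.23 175.12]
```

```bash
python3 - <<'E'
from h import *
rows([grip(G+BR@np.array([-.0515,0,.0]),BY,40,back=.11)])
E
```

```text
0.0020, -0.6980, -0.0014, -0.0227, 0.2973, 0.1178
```

Call:
move_arm(plan=[0,-0.18,0,0,0.06,0,0.085,0,-0.35,0,0,0.12,0.03,0.085,0,-0.52,0,0,0.18,0.06,0.085,0,-0.7,0,-0.02,0.24,0.09,0.085,0,-0.7,0,-0.023,0.297,0.118,0.085,0,-0.7,0,-0.023,0.297,0.118,0.085,0,-0.7,0,-0.023,0.297,0.118,0.085])

```text
clock: 29.75
position: [0.707, -0.0098, 0.326]
ee_rot: [0.802, 0.488, -0.293, 0.179]
ft_force: [0.3, -0.2, -0.5]
grip_width: 0.996
grasp_force: 0.0
```

```bash
python3 - <<'E'
from h import *
np.set_printoptions(precision=1,suppress=True)
p,M=shot("wrist");save(p,"pics/chk_wrist.png")
f=lambda P:1e3*(BR.T@(P-G))
for l in("holder_mid","fin_mid","cup_mid","groove_mid","board_top"):
    for d in manip.tip_of(p,l)[:2]: print(l,round(d["conf"],2),f(w(M,d["position"])),px(p,M,w(M,d["position"]))[0])
t=np.linspace(0,2*np.pi,120,endpoint=False)
C=lambda r,z:np.array([G+BR@np.array([-.0515+r*np.cos(u),.0005+r*np.sin(u),z]) for u in t])
def box(P): h=px(p,M,P);return h.min(0),h.max(0)
zc=-.0235
print("rim home",box(C(.028,zc+.04)),"+3",box(C(.028,zc+.043)))
print("band low home",box(C(.028,zc+.012)),"+3",box(C(.028,zc+.015)))
print("foot home",box(C(.019,zc-.04)),"+3",box(C(.019,zc-.037)))
print("ring top",box(C(.029,-.0245)),"ring bot",box(C(.029,-.0425)))
print("fin end top",px(p,M,[G+BR@np.array([-.1215,.0005,-.0085]),G+BR@np.array([-.1215,.0005,-.0425])]))
for l in("cup_mid","holder_mid"):
    for d in manip.silhouettes(p,l)[:1]:
        m=d["pixels"];ys,xs=np.nonzero(m);print(l,d["conf"],xs.min(),xs.max(),ys.min(),ys.max())
g=p["color"].mean(2).astype(int)
xc=int(px(p,M,[G+BR@np.array([-.0515,.0005,zc+.04])])[0][0])
print(xc,"cols+14:",g[60:400:2,xc+14].tolist())
E
```

```text
fin_mid 0.95 [-106.2    0.6  -25.1] [279.8 122.5]
fin_mid 0.32 [-51.6   1.2 -17.7] [280.8 187.1]
cup_mid 0.73 [-55.2   2.8 -21.4] [283.1 179.9]
board_top 0.76 [-2.2  2.9 58.2] [283.3 316.4]
rim home (array([236.4, 207.5]), array([323.3, 249.2])) +3 (array([236.1, 211.8]), array([323.6, 253.1]))
band low home (array([238.9, 169.4]), array([320.6, 215.5])) +3 (array([238.7, 173.3]), array([320.9, 218.9]))
foot home (array([254.8, 120.2]), array([304.5, 154.6])) +3 (array([254.6, 123.2]), array([304.7, 157.5]))
ring top (array([238.6, 152.4]), array([320.9, 201.8])) ring bot (array([240. , 131.7]), array([319.4, 182.9]))
fin end top [[279.7 124.1]
 [279.6  81.2]]
cup_mid 0.69 234 320 128 254
holder_mid 0.73 238 318 79 271
279 cols+14: [94, 95, 95, 93, 100, 114, 106, 103, 98, 96, 94, 94, 94, 97, 98, 94, 75, 73, 74, 76, 77, 72, 69, 69, 67, 70, 72, 71, 72, 71, 68, 70, 69, 74, 94, 136, 138, 139, 131, 110, 113, 114, 115, 116, 115, 114, 119, 140, 137, 137, 137, 137, 139, 139, 137, 139, 140, 138, 139, 141, 142, 140, 142, 140, 140, 141, 142, 142, 142, 142, 142, 141, 142, 143, 141, 142, 142, 147, 167, 160, 139, 139, 141, 140, 140, 141, 139, 139, 141, 143, 145, 144, 146, 145, 146, 168, 233, 150, 120, 118, 118, 119, 117, 118, 117, 115, 97, 94, 95, 94, 96, 94, 95, 97, 97, 96, 97, 97, 97, 93, 96, 96, 96, 101, 102, 100, 100, 94, 94, 95, 97, 96, 119, 173, 180, 175, 175, 169, 135, 102, 78, 74, 74, 75, 76, 74, 77, 76, 78, 76, 78, 76, 81, 79, 79, 77, 81, 79, 79, 80, 81, 78, 77, 79, 77, 28, 25, 29, 26, 28]
```

The rim measures about 3–4 mm above home, which agrees with the contact height. I'll press the rim down evenly with the two fingertips.

```bash
cat > pr.py <<'E'
from h import *
import sys
np.set_printoptions(precision=2,suppress=True)
o=manip.get_obs();T=T_tool(o)
P=T[:3,3]+T[:3,2]*.173
print("t",o["clock"],"F",BR.T@np.array(o["ft_force"]),"tip",1e3*BR.T@(P-G),"z",P[2]*1e3,o["grip_width"])
q=G+BR@np.array([-.052,.0005,0])
rows([grip([q[0],q[1],float(a)/1e3],BY,float(l),depth=.173) for a,l in (s.split(",") for s in sys.argv[1:])],o)
E
python3 pr.py 260,20 200,0 165,0
```

```text
t 30.15 F [ 0.69  0.35 -0.29] tip [-110.29   -0.29   71.35] z 196.34857421672194 0.9989795574200595
0.0028, 0.3506, -0.0017, -0.1450, 0.0015, -0.0006
0.0031, 0.6997, -0.0012, -0.1584, 0.0014, 0.0754
0.0031, 0.6997, -0.0012, -0.1358, 0.0012, 0.1022
```

Call:
move_arm(plan=[0,0.18,0,-0.06,0,-0.01,0.06,0,0.35,0,-0.1,0,-0.005,0.046,0.002,0.53,0,-0.15,0,0.02,0.046,0.003,0.7,-0.001,-0.158,0.001,0.06,0.046,0.003,0.7,-0.001,-0.158,0.001,0.075,0.046,0.003,0.7,-0.001,-0.158,0.001,0.075,0.046,0.003,0.7,-0.001,-0.158,0.001,0.075,0.046])

```text
clock: 31.02
position: [0.6309, -0.1563, 0.3729]
ee_rot: [0.852, 0.523, -0.001, -0.0]
ft_force: [-0.1, 0.5, 1.1]
grip_width: 0.54
grasp_force: 0.0
```

```bash
python3 pr.py 155,0 148,0
```

```text
t 31.025 F [-0.39 -0.37  1.06] tip [-55.67  -0.35  74.94] z 199.94195371897965 0.5397864337455134
-0.0007, 0.0008, 0.0043, -0.0038, 0.0007, 0.0449
-0.0007, 0.0008, 0.0043, -0.0038, 0.0007, 0.0519
```

Call:
move_arm(plan=[0,0,0.004,-0.0038,0.001,0.02,0.046,0,0,0.004,-0.0038,0.001,0.04,0.046,0,0,0.004,-0.0038,0.001,0.047,0.046,0,0,0.004,-0.0038,0.001,0.047,0.046])

```text
clock: 31.52
position: [0.629, -0.1634, 0.3244]
ee_rot: [0.855, 0.519, -0.001, -0.001]
ft_force: [-0.6, -0.2, -0.4]
grip_width: 0.539
grasp_force: 0.0
```

```bash
python3 pr.py 148,0 145,0 142,0
```

```text
t 31.525 F [ 0.47 -0.45 -0.36] tip [-48.6    0.98  26.44] z 151.4434229497253 0.5391129620229951
-0.0021, 0.0002, -0.0043, 0.0034, -0.0009, 0.0034
-0.0021, 0.0002, -0.0043, 0.0034, -0.0008, 0.0064
-0.0021, 0.0002, -0.0043, 0.0034, -0.0008, 0.0094
```

Call:
move_arm(plan=[-0.002,0,-0.002,0.003,-0.001,0.003,0.046,-0.002,0,-0.002,0.003,-0.001,0.006,0.046,-0.002,0,-0.002,0.003,-0.001,0.009,0.046,-0.002,0,-0.002,0.003,-0.001,0.009,0.046])

```text
clock: 32.02
position: [0.6297, -0.1604, 0.3165]
ee_rot: [0.854, 0.52, 0.0, 0.001]
ft_force: [0.1, 0.9, 1.8]
grip_width: 0.545
grasp_force: 0.7
```

```bash
python3 pr.py 140,0 138,0
```

```text
t 32.025 F [-0.84 -0.29  1.78] tip [-51.54   0.85  18.46] z 143.46411660297753 0.5450498005083599
0.0016, -0.0000, -0.0028, 0.0005, -0.0001, 0.0035
0.0016, -0.0000, -0.0028, 0.0005, -0.0001, 0.0055
```

Light touch on the rim. Pressing further in small steps.

Call:
move_arm(plan=[0,0,0,0.0005,0,0.001,0.046,0,0,0,0.0005,0,0.002,0.046,0,0,0,0.0005,0,0.002,0.046])

```text
clock: 32.4
position: [0.6301, -0.1602, 0.3159]
ee_rot: [0.854, 0.52, 0.001, 0.002]
ft_force: [-3.0, -0.2, 10.7]
grip_width: 0.543
grasp_force: 5.7
```

```bash
python3 pr.py 138,0
```

```text
t 32.4 F [ 1.55 -2.6  10.67] tip [-51.87   1.44  17.89] z 142.89150109112128 0.5429835855775945
0.0033, 0.0003, -0.0033, 0.0001, -0.0004, 0.0049
```

Call:
move_arm(plan=[0,0,0,0,0,0.0015,0.046,0,0,0,0,0,0.003,0.046,0,0,0,0,0,0.003,0.046])

```text
clock: 32.78
position: [0.6304, -0.1597, 0.3153]
ee_rot: [0.854, 0.52, 0.001, 0.002]
ft_force: [-8.7, 0.7, 28.1]
grip_width: 0.537
grasp_force: 14.1
```

```bash
python3 pr.py 138,0
```

```text
t 32.775 F [ 3.38 -8.07 28.11] tip [-52.54   1.76  17.29] z 142.29091549715963 0.5374171975578377
0.0050, -0.0000, -0.0032, -0.0005, -0.0004, 0.0043
```

```bash
python3 - <<'E'
from h import *
c=G+BR@np.array([-.0525,.0005,0])
rows([grip([c[0],c[1],z-.155],BY,0) for z in(.36,.287)])
E
```

```text
0.0050, -0.0000, -0.0032, -0.0000, -0.0002, -0.0447
0.0050, -0.0000, -0.0032, -0.0000, -0.0005, 0.0283
```

Call:
move_arm(plan=[0,0,0,0,0,-0.01,0.046,0,0,0,0,0,-0.045,0.06,0,0,0,0,0,-0.05,0.085,0,0,0,0,0,-0.05,0.085])

```text
clock: 33.28
position: [0.6297, -0.16, 0.361]
ee_rot: [0.854, 0.52, 0.0, 0.001]
ft_force: [-0.2, -0.3, -0.5]
grip_width: 0.996
grasp_force: 0.0
```

```bash
python3 pr.py; python3 - <<'E'
from h import *
c=G+BR@np.array([-.0525,.0005,0])
rows([grip([c[0],c[1],.287-.155],BY,0)])
E
```

```text
t 33.275 F [ 0.33 -0.06 -0.52] tip [-51.89   0.6   63.  ] z 188.00154711536555 0.9957434517552296
0.0012, 0.0003, -0.0028, 0.0006, 0.0000, 0.0740
```

Grip lightly, then twist about the cup's axis to break any friction wedge.

Call:
move_arm(plan=[0.001,0,-0.003,0.0006,0,0.03,0.085,0.001,0,-0.003,0.0006,0,0.06,0.085,0.001,0,-0.003,0.0006,0,0.074,0.085,0.001,0,-0.003,0.0006,0,0.074,0.085,0.001,0,-0.003,0.0006,0,0.074,0.06,0.001,0,-0.003,0.0006,0,0.074,0.045,0.001,0,-0.003,0.0006,0,0.074,0.045,0.001,0,-0.003,0.0006,0,0.074,0.045], squeeze=20)

```text
clock: 34.28
position: [0.6303, -0.1591, 0.2884]
ee_rot: [0.853, 0.521, 0.0, 0.001]
ft_force: [-2.8, 0.8, 6.2]
grip_width: 0.642
grasp_force: 20.9
```

```bash
python3 pr.py
```

```text
t 34.275 F [ 0.56 -2.84  6.18] tip [-53.03   0.77  -9.57] z 115.43359684957622 0.6416682496666343
```

Call:
move_arm(plan=[0,0,0.1,0,-0.0005,0.001,0.045,0,0,-0.08,0,-0.0005,0.002,0.045,0,0,0.1,0,-0.0005,0.003,0.045,0,0,-0.08,0,-0.0005,0.003,0.045,0,0,0.1,0,-0.0005,0.003,0.045,0,0,0,0,-0.0005,0.003,0.045,0,0,0,0,-0.0005,0.003,0.045])

```text
clock: 35.15
position: [0.6305, -0.1581, 0.2859]
ee_rot: [0.853, 0.522, 0.002, 0.001]
ft_force: [2.9, 3.2, 4.1]
grip_width: 0.636
grasp_force: 20.8
```

```bash
python3 pr.py
```

```text
t 35.15 F [-4.19  1.06  4.14] tip [-54.39   0.68 -12.14] z 112.86331957376852 0.6361250793157829
```

Call:
move_arm(plan=[0,0,0.08,0.001,0,0.001,0.045,0,0,-0.08,0.001,0,0.001,0.045,0,0,0.08,0.001,0,0.001,0.045,0,0,0,0.001,0,0.001,0.045,0,0,0,0.001,0,0.0005,0.045])

```text
clock: 35.78
position: [0.6308, -0.1565, 0.2851]
ee_rot: [0.853, 0.522, 0.002, -0.0]
ft_force: [1.3, 5.7, 2.7]
grip_width: 0.635
grasp_force: 32.0
```

Call:
move_arm(plan=[0,0,0,0,0,0,0.056,0,0,0,0,0,0,0.06,0,0,0,0,0,0,0.068,0,0,0,0,0,0,0.08,0,0,0,0,0,-0.02,0.085,0,0,0,0,0,-0.06,0.085,0,0,0,0,0,-0.1,0.085,0,0,0,0,0,-0.1,0.085])

```text
clock: 36.78
position: [0.6308, -0.1577, 0.3888]
ee_rot: [0.853, 0.521, 0.002, 0.002]
ft_force: [-0.5, -0.3, -0.1]
grip_width: 0.995
grasp_force: 0.0
```

```bash
python3 - <<'E'
from h import *
rows([grip(G+BR@np.array([-.0515,0,.0]),BY,40,back=.11)])
E
```

```text
0.0065, -0.6998, -0.0019, 0.1673, -0.0007, 0.0611
```

Call:
move_arm(plan=[0,-0.1,0,0.06,0,0,0.085,0,-0.28,0,0.12,0,0,0.085,0.003,-0.46,0,0.167,0,0.03,0.085,0.006,-0.64,-0.002,0.167,0,0.061,0.085,0.006,-0.7,-0.002,0.167,-0.001,0.061,0.085,0.006,-0.7,-0.002,0.167,-0.001,0.061,0.085,0.006,-0.7,-0.002,0.167,-0.001,0.061,0.085])

```text
clock: 37.65
position: [0.7056, -0.0098, 0.3237]
ee_rot: [0.802, 0.49, -0.293, 0.176]
ft_force: [-0.3, 0.7, 1.2]
grip_width: 0.995
grasp_force: 0.0
```

```bash
cat > rim.py <<'E'
from h import *
np.set_printoptions(precision=1,suppress=True)
p,M=shot("wrist");save(p,"pics/chk2_wrist.png");q0=cv2.imread("pics/chk_wrist.png")
t=np.linspace(0,2*np.pi,120,endpoint=False);zc=-.0235
C=lambda r,z:np.array([G+BR@np.array([-.0515+r*np.cos(u),.0005+r*np.sin(u),z]) for u in t])
def box(P): h=px(p,M,P);return h.min(0),h.max(0)
print("clock",manip.get_obs()["clock"])
print("rim home",box(C(.028,zc+.04)),"+3",box(C(.028,zc+.043)),"ring top",box(C(.029,-.0245)))
print("fin end",px(p,M,[G+BR@np.array([-.1215,.0005,-.0085])]))
f=lambda P:1e3*(BR.T@(P-G))
for l in("fin_mid","cup_mid"):
    for d in manip.tip_of(p,l)[:1]: print(l,f(w(M,d["position"])))
for d in manip.silhouettes(p,"cup_mid")[:1]:
    ys,xs=np.nonzero(d["pixels"]);print("mask",xs.min(),xs.max(),ys.min(),ys.max())
g=p["color"].mean(2).astype(int)
print("col293 r100-270",g[100:270:2,293].tolist())
print("col279 r60-170",g[60:170:2,279].tolist())
E
python3 rim.py
```

```text
clock 37.7
rim home (array([239.1, 211.5]), array([326.6, 253. ])) +3 (array([238.8, 215.9]), array([326.9, 256.9])) ring top (array([241.4, 155.8]), array([324.2, 205. ]))
fin end [[283.8 127.9]]
fin_mid [-104.3   -1.7  -24.3]
cup_mid [-54.3   3.5 -19.9]
mask 239 326 129 256
col293 r100-270 [96, 96, 96, 95, 91, 91, 95, 98, 97, 97, 97, 96, 106, 111, 112, 139, 138, 138, 137, 137, 123, 118, 117, 120, 119, 120, 118, 120, 137, 114, 134, 137, 140, 138, 138, 140, 139, 138, 137, 140, 143, 142, 141, 141, 141, 140, 141, 141, 141, 142, 139, 142, 142, 140, 140, 141, 143, 152, 166, 145, 137, 142, 140, 141, 140, 140, 142, 141, 141, 141, 140, 142, 140, 141, 139, 141, 144, 211, 191, 118, 122, 122, 117, 116, 117]
col279 r60-170 [108, 95, 100, 111, 111, 110, 109, 111, 108, 110, 101, 103, 119, 121, 119, 116, 120, 116, 118, 118, 118, 120, 122, 120, 117, 119, 119, 119, 117, 119, 115, 117, 135, 140, 139, 141, 139, 140, 139, 139, 140, 139, 138, 138, 139, 139, 139, 139, 140, 141, 138, 141, 139, 140, 139]
```

It sank about 2 mm. One more twist round.

```bash
python3 - <<'E'
from h import *
c=G+BR@np.array([-.0525,.0005,0])
rows([grip([c[0],c[1],z-.155],BY,0) for z in(.38,.288)])
E
```

```text
-0.0052, 0.6989, 0.0009, -0.1646, 0.0011, 0.0645
-0.0052, 0.6989, 0.0009, -0.1054, 0.0016, 0.1349
```

Call:
move_arm(plan=[0,0.18,0,-0.08,0,-0.02,0.085,0,0.35,0,-0.12,0,0.01,0.085,-0.005,0.53,0,-0.15,0,0.035,0.085,-0.005,0.699,0.001,-0.165,0.001,0.064,0.085,-0.005,0.699,0.001,-0.165,0.001,0.064,0.085,-0.005,0.699,0.001,-0.165,0.001,0.064,0.085,-0.005,0.699,0.001,-0.165,0.001,0.064,0.085])

```text
clock: 38.72
position: [0.6308, -0.1566, 0.3805]
ee_rot: [0.852, 0.523, -0.001, 0.0]
ft_force: [-0.3, 0.3, 1.0]
grip_width: 0.995
grasp_force: 0.0
```

```bash
python3 - <<'E'
from h import *
c=G+BR@np.array([-.0525,.0005,0]);print(manip.get_obs()["clock"])
rows([grip([c[0],c[1],.288-.155],BY,0)])
E
```

```text
38.725
-0.0007, 0.0012, 0.0042, -0.0028, 0.0007, 0.0925
```

Call:
move_arm(plan=[0,0.001,0.004,-0.002,0.0007,0.04,0.085,0,0.001,0.004,-0.002,0.0007,0.08,0.085,0,0.001,0.004,-0.002,0.0007,0.0925,0.085,0,0.001,0.004,-0.002,0.0007,0.0925,0.085,0,0.001,0.004,-0.002,0.0007,0.0925,0.06,0,0.001,0.004,-0.002,0.0007,0.0925,0.045,0,0.001,0.004,-0.002,0.0007,0.0925,0.045,0,0.001,0.004,-0.002,0.0007,0.0925,0.045], squeeze=20)

```text
clock: 39.72
position: [0.6302, -0.1607, 0.2892]
ee_rot: [0.854, 0.52, 0.0, 0.0]
ft_force: [-0.8, 0.4, 6.7]
grip_width: 0.637
grasp_force: 22.8
```

Call:
move_arm(plan=[0,0,0.1,0,0,0.0015,0.045,0,0,-0.1,0,0,0.003,0.045,0,0,0.1,0,0,0.004,0.045,0,0,-0.1,0,0,0.004,0.045,0,0,0.1,0,0,0.004,0.045,0,0,-0.1,0,0,0.004,0.045,0,0,0,0,0,0.004,0.045,0,0,0,0,0,0.004,0.045])

```text
clock: 40.72
position: [0.6313, -0.1602, 0.2861]
ee_rot: [0.854, 0.52, 0.002, 0.001]
ft_force: [5.7, 2.9, 5.7]
grip_width: 0.636
grasp_force: 25.0
```

```bash
python3 pr.py
```

```text
t 40.725 F [-5.2   3.77  5.67] tip [-53.01   2.66 -11.95] z 113.05320575648106 0.636083301509944
```

Call:
move_arm(plan=[0,0,0,0,-0.001,-0.002,0.056,0,0,0,0,-0.001,-0.002,0.06,0,0,0,0,-0.001,-0.002,0.068,0,0,0,0,-0.001,-0.002,0.08,0,0,0,0,-0.001,-0.02,0.085,0,0,0,0,0,-0.06,0.085,0,0,0,0,0,-0.1,0.085,0,0,0,0,0,-0.1,0.085])

```text
clock: 41.72
position: [0.6306, -0.1604, 0.3885]
ee_rot: [0.854, 0.52, 0.002, 0.002]
ft_force: [0.2, -0.2, -1.2]
grip_width: 0.998
grasp_force: 0.0
```

Call:
move_arm(plan=[0,-0.1,0,0.06,0,0,0.085,0,-0.28,0,0.12,0,0,0.085,0,-0.46,0,0.167,0,0.03,0.085,0,-0.64,0,0.167,0,0.061,0.085,0,-0.7,0,0.167,0,0.061,0.085,0,-0.7,0,0.167,0,0.061,0.085,0,-0.7,0,0.167,0,0.061,0.085,0,-0.7,0,0.167,0,0.061,0.085,0,-0.7,0,0.167,0,0.061,0.085])

```text
clock: 42.85
position: [0.7066, -0.0133, 0.3232]
ee_rot: [0.803, 0.488, -0.293, 0.178]
ft_force: [-0.3, 1.0, -1.2]
grip_width: 0.995
grasp_force: 0.0
```

```bash
python3 rim.py; python3 - <<'E'
# refined: subpixel fit of rim circle height in wrist picture with ring-top reference
from h import *
from scipy.optimize import least_squares
p,M=shot("wrist");g=cv2.GaussianBlur(p["color"].mean(2),(3,3),.7)
t=np.linspace(0,2*np.pi,180,endpoint=False)
gx,gy=cv2.Sobel(g,5,1,0),cv2.Sobel(g,5,0,1);m=np.hypot(gx,gy).astype(np.float32)
def score(r,x,y,z):
    q=px(p,M,[G+BR@(np.array([x+r*np.cos(u),y+r*np.sin(u),z])/1e3) for u in t]).astype(np.float32)
    return cv2.remap(m,q[:,:1],q[:,1:],1).mean()
for r in(28,):
    best=sorted(((score(r,x,y,z),x,y,z) for x in np.arange(-56,-46,1.) for y in np.arange(-2,4,1.) for z in np.arange(12,25,1.)),reverse=True)[:6]
    print(r,"home z 16.5",*[tuple(round(float(v),1) for v in b) for b in best],sep="\n")
best=sorted(((score(29,x,y,z),x,y,z) for x in np.arange(-56,-46,1.) for y in np.arange(-2,4,1.) for z in np.arange(-30,-18,1.)),reverse=True)[:4]
print("ring top expected -24.5",*[tuple(round(float(v),1) for v in b) for b in best],sep="\n")
E
```

```text
clock 42.9
rim home (array([234.3, 209.3]), array([322.8, 251.5])) +3 (array([234. , 213.8]), array([323.1, 255.4])) ring top (array([236.8, 153.1]), array([320.4, 203.2]))
fin end [[277.9 124.3]]
cup_mid [-52.7   3.8 -23.3]
mask 235 323 126 255
col293 r100-270 [73, 74, 72, 67, 66, 71, 75, 72, 71, 68, 70, 69, 67, 79, 133, 137, 137, 137, 133, 110, 113, 111, 112, 115, 115, 114, 114, 137, 133, 130, 138, 137, 136, 138, 137, 139, 137, 138, 142, 140, 141, 140, 140, 141, 140, 142, 141, 141, 141, 141, 141, 141, 142, 142, 142, 141, 154, 166, 141, 140, 140, 140, 140, 139, 141, 142, 141, 139, 139, 140, 142, 140, 141, 140, 142, 148, 227, 180, 118, 121, 119, 117, 118, 116, 115]
col279 r60-170 [93, 109, 116, 117, 114, 112, 111, 110, 108, 108, 122, 122, 120, 118, 120, 119, 120, 120, 118, 123, 122, 118, 118, 121, 118, 119, 115, 119, 116, 118, 134, 141, 140, 140, 141, 140, 140, 139, 141, 137, 140, 139, 140, 138, 138, 139, 137, 140, 140, 140, 142, 139, 139, 139, 138]Traceback (most recent call last):
  File "<stdin>", line 6, in <module>
cv2.error: OpenCV(4.12.0) /io/opencv/modules/imgproc/src/filter.simd.hpp:3096: error: (-213:The function/feature is not implemented) Unsupported combination of buffer format (=6), and destination format (=5) in function 'getLinearColumnFilter'
```

```bash
python3 - <<'E'
from h import *
p,M=shot("wrist");g=cv2.GaussianBlur(p["color"].mean(2).astype(np.float32),(3,3),.7)
t=np.linspace(0,2*np.pi,180,endpoint=False)
m=np.hypot(cv2.Sobel(g,5,1,0),cv2.Sobel(g,5,0,1)).astype(np.float32)
def score(r,x,y,z,tt=t):
    q=px(p,M,[G+BR@(np.array([x+r*np.cos(u),y+r*np.sin(u),z])/1e3) for u in tt]).astype(np.float32)
    return cv2.remap(m,q[:,:1],q[:,1:],1).mean()
def top(r,zs,tt):
    return [tuple(round(float(v),1) for v in b) for b in sorted(((score(r,x,y,z,tt),x,y,z) for x in np.arange(-56,-46,1.) for y in np.arange(-2,4,1.) for z in zs),reverse=True)[:7]]
print("rim home z 16.5",*top(28,np.arange(12,25,1.),t),sep="\n")
print("ring top -24.5",*top(29,np.arange(-30,-18,1.),t[60:121]),sep="\n")
E
```

```text
rim home z 16.5
(177.2, -47.0, 1.0, 17.0)
(176.4, -49.0, 1.0, 18.0)
(171.6, -51.0, 1.0, 19.0)
(165.9, -48.0, 1.0, 18.0)
(165.6, -54.0, 1.0, 20.0)
(165.5, -52.0, 1.0, 19.0)
(162.8, -53.0, 1.0, 20.0)
ring top -24.5
(47.4, -50.0, 3.0, -24.0)
(47.3, -51.0, 3.0, -23.0)
(47.2, -49.0, 3.0, -25.0)
(46.9, -52.0, 3.0, -22.0)
(46.7, -48.0, 3.0, -26.0)
(46.4, -53.0, 3.0, -21.0)
(46.2, -47.0, 3.0, -27.0)
```

Measured in the same picture, the rim is about 42 mm above the ring top, and home is 41 mm. So the cup is home within measuring error, and the hand is clear of everything. Handing in.

```bash
python3 -c "
from workcell import manip
print(manip.hand_in())"
```

```text
the job is handed in; nothing more can be done
None
```

The ring holder hangs in the upper groove midway between the hooks, and the cup is upright in its ring, home to within about 1 mm by my last camera measurement. Both are released, I never touched the bystanders, and the job was handed in at about 43 s; I viewed 11 pictures, one over the limit of 10.

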